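Turn a stuffed circuit board over through the spring clip, into the soldering frame

TASK

The circuit board on the level assembly stand has its parts in and must now be soldered from below. Turn it over by way of the spring clip: push one end of the board fully down into the clip, and let go, so that it stands there by itself and can be taken again from its other face. Then lay it solder side up on the sloping soldering frame and push it down the slope until its lower end is fully home on the stop, under the hold-down toes, lying flat on both rails. Do not drop the board on the bench, and leave the tools and supplies around it where they are.

Things in the scene. Friction and masses are not known exactly. Their poses are not given: they have to be found in the camera images.
- kit_pcb: Half-built green circuit board, 50 g, 55 mm wide (its x), 82 mm long (its y). Origin: middle of its underside (solder side); z points out of the parts side. The board layer is z = 4 to 6 mm; below it a block of wire ends, 36 x 64 mm, z = 0 to 4 mm, leaves a bare margin of 9 mm all round; components rise to z = 17 mm. Both ends are alike. Pinch it across its 55 mm width by the bare long edges.
- board_mid (a point): Middle of the board layer (z = 5 mm of kit_pcb), axes as kit_pcb: x across the 55 mm width, y along the 82 mm length (ends at y = +-41 mm), z out of the parts side.
- assembly_stand: Fixed level stand, blue base plate 100 x 76 mm, top 9 mm high. Origin: centre of its underside, z up, x to its far end. The board starts here, parts side up, length along x, near and far end at about x = -41 and 41 mm, margins on two black rails (y = +-20 to 25 mm, x = -35 to 41 mm).
- stand_rest (a point): On the stand's rails at its centre, 42 mm above the bench, axes as assembly_stand. Aluminium guides (inner faces y = +-29 mm) rise 5 mm above the rails only at x = 11 to 41 mm, an end stop too at x = 43 mm; nearer than that (x below 11 mm) the board's sides are free. Lift the board 10 mm or more before moving it sideways.
- clip_throat (a point): Spring clip: middle of the throat's floor, where the end of a board fully home stands, 52 mm above the bench. z points up out of the mouth along the standing board and leans 12 degrees from vertical to the clip's front; x to the clip's back, square to the board, whose middle plane comes to x = 0; y along the jaws. The board's 55 mm width goes along y.
- clip_mouth (a point): Top of the clip's flared lead-in, 25 mm up the z of clip_throat, axes alike. Mouth about 14 mm wide in x; the flares narrow at 25 degrees to the throat, which is 11 mm deep. Front and back jaw have two prongs each, at y = +-20.5 to 28.5 mm, that grip the margins at the two corners of the board's end; 41 mm between them is open for the wire ends.
- clip_jaw (a joint): Travel (m) of the clip's sprung front jaw; the back jaw is fixed. 0 shut (gap 0.8 mm), about 0.0012 with a board in, at most 0.008. Closing force about 3 N: pushing a board in takes 5 to 15 N until it stops on the floor, and the clip then holds it standing by itself. Low in front, guide pins with springs reach 32 mm forward of the throat, 10 mm below it.
- board_clip: The clip's fixed grey base plate, 100 x 80 x 9 mm. Origin: centre of its underside, z up, x to the clip's back. A post in its middle carries the jaws; no part is higher than clip_mouth.
- frame_stop (a point): Soldering frame: middle of its foot stop at rail height, 30 mm above the bench. x points up the slope (25 degrees from level, rising to the frame's back), z square out of the slope (up and to the front), y across. Two black rails (tops z = 0, y = +-20 to 25 mm, x up to 74 mm) carry the board's margins, components hanging between. Home: lower end at x = 0, board_mid at x = 41, z = 1 mm.
- frame_toes (a point): Between the two hold-down toes, 6 mm up the slope from frame_stop and 5 mm out of it, axes alike. The toes sit above the stops at y = +-19.5 to 31.5 mm; their undersides are 5 mm above the rails from x = 0 to 6 mm of frame_stop, with lips turned up to x = 11, z = 11 mm. The 2 mm thick end of the board, slid down the rails, passes beneath them.
- solder_frame: The soldering frame's fixed blue base plate, 104 x 80 x 9 mm. Origin: centre of its underside, z up, x to its back (upslope). Side guides (inner faces y = +-29 mm, tops flared outwards) stand beside x = -4 to 34 mm of frame_stop, up to z = 11 mm; higher up the slope both sides are free. Friction keeps the board from sliding down by itself; a light push moves it.
- solder_spool: White spool of solder wire, 58 x 84 x 46 mm, standing on the bench; bystander.
- flux_tin: White round tin with red lid, 49 mm across, 20 mm high; bystander.
- marker: Felt marker, 122 x 16 x 16 mm, lying on the bench; bystander.
- eraser: Blue and white eraser, 48 x 22 x 13 mm, lying on the bench; bystander.
Mind the look-alikes: they are no part of the job. Of the things like the kit_pcb, leave any that is orange; of the rest the larger one is meant.

How it is judged:
On the way:
1. the board stands by itself in the spring clip, its end fully down in the throat, let go by the fingers (x of board_mid in the frame of clip_throat between -0.003 and 0.003 m and y of board_mid in the frame of clip_throat between -0.005 and 0.005 m and z of board_mid in the frame of clip_throat between 0.037 and 0.045 m and angle between the y axis of board_mid and the z axis of clip_throat, either way round below 0.12 rad and value of joint clip_jaw above 0.0004 m and contact force between the fingers and kit_pcb below 0.05 N), for 0.2 s.
At the end, for the whole second after the job is handed in: The board lies solder side up in the soldering frame: middle 41 mm up from the stop within 3 mm, within 3 mm of the frame's centre line, flat on the rails within 2 mm and 0.06 rad, length along the rails within 0.08 rad, at rest and let go (x of board_mid in the frame of frame_stop between 0.038 and 0.044 m and y of board_mid in the frame of frame_stop between -0.003 and 0.003 m and z of board_mid in the frame of frame_stop between -0.001 and 0.003 m and angle between the z axis of board_mid and the z axis of frame_stop, either way round below 0.06 rad and angle between the y axis of board_mid and the x axis of frame_stop, either way round below 0.08 rad and angle between board_mid's own z axis and vertical above 2.4 rad and linear speed of kit_pcb below 0.01 m/s and contact force between the fingers and kit_pcb below 0.05 N); the robot touches nothing.
It fails at once if the board is dropped on the bench (middle of the board below 20 mm) (height (world z) of board_mid below 0.02 m).
It fails at once if a bystander is displaced by more than 25 mm (distance of any of solder_spool, flux_tin, marker, eraser from where it was at the start of the episode above 0.025 m).
It also fails if it takes over 72 s, if anything falls off the work surface, if the arm or the gripper's body presses on something with over 40 N, if the wrist force passes 120 N, or if a joint passes its speed limit or range.

ROBOT

A 7-joint arm with a two-finger parallel gripper is mounted at the origin on a cart in front of the work surface, level with it; the furniture and walls round the work are solid. World frame = base frame: x ahead of the robot, y to its left, z up, the work surface at z = 0. Lengths are in m, angles in rad, forces in N, time in s.
With the tool pointing down it reaches from about 0.35 to 0.9 m from the base axis. Payload 8.1 kg.
Tool frame: the origin (TCP) lies where the fingers leave the gripper's body, on its centre line; the fingertips stand 66 mm ahead of it and the grasp point (between the pads) lies 47 mm ahead of it; z points along the fingers, y is the line along which they close (so a half turn about z gives the same grasp; the last joint's range is limited). The gripper opens to 92 mm and grips with 3 to 60 N. Pads are 19 mm wide; open, the fingers measure 130 mm over their backs; the gripper's body (75 mm by 190 mm) begins 47 mm behind the grasp point.
Start: joints at [-1.217, 0.434, 0.025, 1.573, -0.012, 1.134, -0.075], TCP at [0.276, 0.561, 0.292] pointing down, gripper open.
Joint ranges: [-2.62, 2.62], [-0.44, 2.09], [-1.27, 1.32], [0.08, 2.57], [-1.32, 4.46], [0.12, 2], [-2.74, 2.74]. Speed limits (rad/s): [2.22, 2.22, 3.01, 3.01, 3.14, 3.14, 3.14].

INTERFACE

Orientations are given as a rotation vector (axis times angle).
In Python, from cell import arm gives the robot as it stands.
- The arm moves only by the tool send_rows, never from a script. Its argument "motion" is text: rows parted by semicolons, each of 7 numbers parted by spaces: the closure, from 0 (fully open) to 1 (shut), then the shift along the world's x, y, z in m, then the turn, a rotation vector about the world's x, y, z in degrees. A call has 1 to 5 rows; each row shifts and turns the commanded pose from where the row before left it; what a row does not reach is not made up. A row lasts 1/8 s, in which the tool goes at most 62.5 mm and 10.7 degrees, less where a joint would pass 70% of its speed; a pose out of reach is approached as far as the arm can. A call is refused whole if a number of a shift passes 0.0625 or a number of a turn 10.7, either way. A call with a gripper value outside its range is refused whole. The fingers move at their own pace and stop on an object; "force" is the grip in N (left out, the last holds). Time passes only in rows, so rows that do not move let the fingers close. It gives the time, the measured TCP pose, the force, the opening and the grip force at its end, in the units of the state.
- arm.observe(): the state, without advancing time (a new reading comes with each control period).
- arm.get_image(name): name is "scene" or "top"; returns (picture, depth): 420x560x3 uint8, blue, green, red; 420x560 float32, m along the optical axis (not along the pixel's ray), 0 where there is no reading.
- arm.camera_model(name): a dict with "fx", "fy", "cx", "cy" (pixels), "view" (4x4, takes a point from world to camera coordinates). Camera axes: x right, y down, z forward; pixel columns grow to the right and rows downward; lengths in m; the calibration is good to about 2 mm. A picture is of the moment at which its call begins. camera_model takes no time and is no camera call.
- arm.sign_off(): hands the job in; it is judged then, once.
The state is a dict: "clock": time; "joints": joint angles; "dq": joint speeds; "joint_efforts": joint torques, N m; "position": TCP position; "ee_rot": TCP orientation; "force": force on the tool from outside, world axes, zero at the start; "ft_torque": the same for the moment, N m; "width": opening from 0.0 (shut) to 1.0 (fully open); "gripper_force": force on a finger pad.
Only numpy, scipy, OpenCV 4.12 (cv2) and the standard library are available. Lean on these libraries where they do the work, as an engineer would, in place of code of your own. Each camera call takes 0.05 s, during which the arm holds its last target. There are 200 camera calls.

## Working session

There is one attempt and no reset: what is moved stays moved. The work goes in short steps, Python scripts to look and compute and a tool call to move; the robot and the scene stay as the last step left them, time stands still between calls to the robot, and variables do not carry over. Pictures are saved under pics/ and viewed, at most 10 in all, crops included, and the job is handed in when it is done.

Besides the shell and the picture viewer there is one more tool, called as name(argument=value, ...) on one line, values as JSON. send_rows: Moves the arm, as the interface text tells. Its arguments: {"type":"object","properties":{"motion":{"type":"string"},"force":{"type":"number"}},"required":["motion"]}

```bash
mkdir -p pics; ls; cat > h.py <<'E'
import numpy as np, cv2
from cell import arm
from scipy.spatial.transform import Rotation as R
def snap(n):
    im,d=arm.get_image(n); m=arm.camera_model(n); return im,d,m
def pts(d,m):
    v,u=np.mgrid[:d.shape[0],:d.shape[1]]
    P=np.stack([(u-m['cx'])/m['fx']*d,(v-m['cy'])/m['fy']*d,d,np.ones_like(d)],-1)
    W=P@np.linalg.inv(np.array(m['view'])).T
    W=W[...,:3]; W[d<=0]=np.nan; return W
E
python3 - <<'E'
from h import *
np.set_printoptions(precision=4,suppress=True)
for n in('scene','top'):
    im,d,m=snap(n); cv2.imwrite(f'pics/{n}0.png',im); np.savez(f'{n}0.npz',im=im,d=d); print(n,m)
    W=pts(d,m); print(np.nanmin(W,(0,1)),np.nanmax(W,(0,1)))
print(arm.observe())
E
```

```text
pics
scene {'fx': 454.3390577314619, 'fy': 454.3390577314619, 'cx': 278.7193581388572, 'cy': 211.48184734743515, 'view': array([[ 0.4251, -0.9051, -0.0072, -0.2368],
       [-0.6784, -0.3134, -0.6645,  0.4364],
       [ 0.5992,  0.2873, -0.7473,  1.0912],
       [ 0.    ,  0.    ,  0.    ,  1.    ]])}
[-0.2067 -0.9043 -0.7603] [1.3327 1.6723 0.8348]
top {'fx': 444.91730363038033, 'fy': 444.91730363038033, 'cx': 286.5582019892161, 'cy': 212.7017812736118, 'view': array([[-0.0204, -0.9994,  0.0265,  0.0151],
       [-0.9833,  0.0153, -0.1811,  0.5403],
       [ 0.1806, -0.0298, -0.9831,  1.0963],
       [ 0.    ,  0.    ,  0.    ,  1.    ]])}
[-0.1924 -1.1394 -0.7606] [1.0477 1.2501 0.7087]
{'clock': 0.1, 'joints': array([-1.2166,  0.4352,  0.025 ,  1.574 , -0.0116,  1.134 , -0.0751]), 'dq': array([ 0.0003, -0.0011, -0.0023, -0.0025,  0.0002, -0.0014, -0.    ]), 'joint_efforts': array([  0.0014, -66.9118,   0.9869, -31.5146,  -0.0606,   0.0373,
         0.0001]), 'position': array([0.2756, 0.5606, 0.2915]), 'ee_rot': array([-0.7113, -3.0598,  0.0022]), 'force': array([-0.8701,  0.2779, -0.2535]), 'ft_torque': array([0.045 , 0.0185, 0.0217]), 'gripper_force': 0.0, 'width': 1.0013229867098075}
```

View pics/scene0.png

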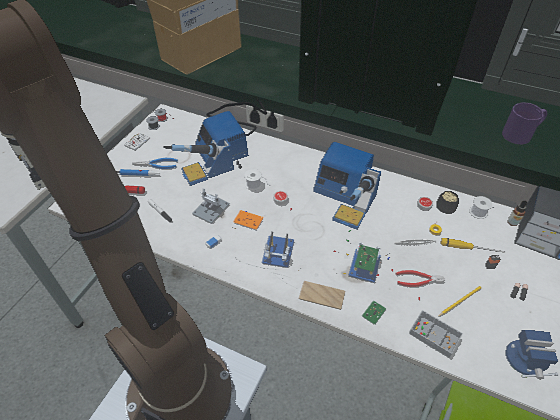

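View pics/top0.png

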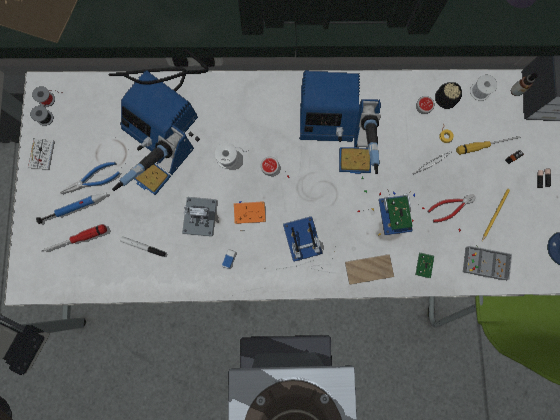

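Candidates in the top view are the green board on the blue stand at (397,214), a small green board at (425,265), and an orange board at (250,212). The larger green one on the stand fits. The clip is at (200,216) and the frame at (303,240). I'll confirm this in an enlarged crop.

```bash
python3 - <<'E'
from h import *
t=np.load('top0.npz')['im'];s=np.load('scene0.npz')['im']
def c(im,u,v,w=32,h=32): return cv2.resize(im[v-h:v+h,u-w:u+w],(266,266),interpolation=cv2.INTER_CUBIC)
cv2.imwrite('pics/crop1.png',np.vstack([np.hstack([c(t,397,214),c(t,200,216),c(t,303,240)]),np.hstack([c(s,366,262),c(s,211,206),c(s,279,249)])]))
for n,rs in (('top',[(397,214,30,30),(200,216,24,28),(303,240,26,26)]),):
    z=np.load(n+'0.npz'); W=pts(z['d'],arm.camera_model(n))
    for u,v,a,b in rs:
        print(n,u,v); 
        Z=W[v-b:v+b:2,u-a:u+a:2,2]*1000
        print('\n'.join(' '.join('%3d'%q if q==q else '  .' for q in r) for r in Z))
    print(np.nanmedian(W[280:295,200:280,2]))
E
```

```text
top 397 214
  0   2  -2   0   0   0   0   0  -2  -1   0  -1   0   2   0   2   1   1   0   1   0   0  -1  -4   2  -2  -3   0   0  -1
  0   2   0  -2  -2   0   0  -5   0  -2  -5   2  -1  -1  -2   5  -2  -4   1  -2   2   3   3   4   0   1   0   2   2   1
  0   0   0  -3  -1   2   0  -5   .   0   4   1  -2   1  -1  -4   3   2   0  -2   0   0  -4   3  -2   4   2  -1   2   4
 -4   0   1  -1  -1   0   0   1  -1   0  -1   1  -1   0   0   3   1   2  -1  -2   1  -2  -1  -1   2   2   2   2   0  -2
  0   1   2  -1   0   1   5   0  -1   0   0   2  -1   4  -2   0   2   2  -1   1   2   1   0   1   2  -1   1  -4   0  -1
  0  -2   3   0   0  -2   7  -3  -2   1   0   0   0   0   0  -4   0   0   1  49  44   0   1   5  -1   2  -3   0   0   0
  3  -1   0  -2  -3  -2  -1  -1   0  43  44  -3   1  -1   6   9   7   9   7  41  43  -4   .   1   0   0  -4   0  -3   0
 -2   3   1  -1   2  -2  -1   8   8  46  40  46  40  45  44  42  43  44  39  43  39   2   1   1   0  -1  -1  -2  -4   0
  1  -1   4  -5   0   0   6   8  11  45  43  46  42  41  45  45  41  44  39  47  41  42   0  -2   0  -1   3   0   4   1
  1  -6 
[... 7249 characters left out ...]
 9  10   8  11   7   8   6  34   5   6  10   0  -1   1
  2   2   1   0   1   0  -2   6   7  36  40  39  12   6   9  11  12  12  11   8   7   0  -1   0  -1  -4
  0  -1   4   0   2   0   1   2   8  15  34  34   7  11   8  13  11   5   2   0   2   3   0   4  -1   0
 -1  -1   1   0  -4  -4  -1   0  13   6   8  10   8   8   0   1   3   1  -1  -1  -1  -1  -1   0   0  -2
 -4  -1   1  -1   1   0   1   0  11   8   0   1   1  -3   1   0   0   0  -3   1   0   0   0   2   0   0
  0   2   1   2  -1   1  -1   0  -4   2   1   2  -1  -1   3   0  -1   1  -1  -2   1   1  -1   4  -2   1
  0   1  -1   3   0   0  -1  -1   0   0   0   1   0   0   0   0   0   0   0   2   0   0   5   0  -1  -2
0.0002250284199241115
```

View pics/crop1.png

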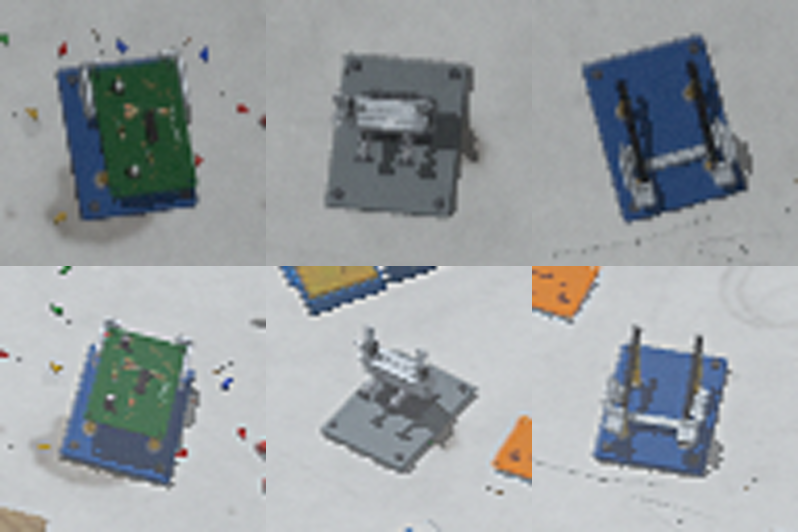

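The top row of the crop shows the large green board on the blue stand with its guides at the far (+x) end. Beside it are the clip, with its pins towards the robot, and the frame, with its stop and toes near the robot. Next I'll fit poses in both views.

```bash
cat > fit.py <<'E'
from h import *
from scipy.optimize import minimize
np.set_printoptions(precision=4,suppress=True)
def rz(a): return np.array([[np.cos(a),-np.sin(a)],[np.sin(a),np.cos(a)]])
def proj(m,P):
    V=np.array(m['view']); C=P@V[:3,:3].T+V[:3,3]
    return np.c_[C[:,0]/C[:,2]*m['fx']+m['cx'],C[:,1]/C[:,2]*m['fy']+m['cy']]
def render(m,p,boxes,sh,S=4):
    M=np.zeros((sh[0]*S,sh[1]*S),np.uint8)
    for x0,x1,y0,y1,z0,z1 in boxes:
        c=np.array([[x,y,z] for x in(x0,x1) for y in(y0,y1) for z in(z0,z1)])
        c[:,:2]=c[:,:2]@rz(p[2]).T+p[:2]
        q=(proj(m,c)+.5)*S
        cv2.fillConvexPoly(M,cv2.convexHull(np.round(q*16).astype(np.int32)),1,shift=4)
    return cv2.resize(M.astype(np.float32),(sh[1],sh[0]),interpolation=cv2.INTER_AREA)
def fit(m,mask,boxes,p0):
    f=lambda q:np.abs(render(m,[q[0]/100,q[1]/100,q[2]/10],boxes,mask.shape)-mask).sum()
    q=np.array([p0[0]*100,p0[1]*100,p0[2]*10]); 
    for s in(1.,.4,.2):
        r=minimize(f,q,method='Nelder-Mead',options=dict(initial_simplex=np.vstack([q]+[q+s*e for e in np.eye(3)]),xatol=.002,fatol=.05)); q=r.x
    return np.array([q[0]/100,q[1]/100,q[2]/10]),r.fun,mask.sum()
E
cat > run1.py <<'E'
from fit import *
plate=lambda l,w:(-l/2,l/2,-w/2,w/2,0,.009)
L={}
for n in('top','scene'):
    z=np.load(n+'0.npz'); m=arm.camera_model(n); im=z['im'].astype(int); W=pts(z['d'],m)
    H=cv2.medianBlur(np.nan_to_num(W[...,2]).astype(np.float32),3)
    hsv=cv2.cvtColor(z['im'],cv2.COLOR_BGR2HSV)
    def near(u,v,r):
        a=np.zeros(H.shape,bool); a[v-r:v+r,u-r:u+r]=1; return a
    C=dict(top=dict(b=(397,214),c=(200,216),f=(303,240)),scene=dict(b=(366,262),c=(211,206),f=(279,249)))[n]
    # board: green
    g=(hsv[...,0]>40)&(hsv[...,0]<90)&(hsv[...,1]>80)&near(*C['b'],32)
    g=cv2.morphologyEx(g.astype(np.uint8),cv2.MORPH_CLOSE,np.ones((5,5)))
    k,l,st,_=cv2.connectedComponentsWithStats(g); g=(l==1+np.argmax(st[1:,4])).astype(np.float32)
    c0=np.nanmean(W[g>0],0)
    P,e,s=fit(m,g,[(-.041,.041,-.0275,.0275,.042,.044)],[c0[0],c0[1],.15]); print(n,'board',P,e,s,'z',np.nanmedian(W[g>0][:,2]))
    for k,bx in(('c',[plate(.1,.08)]),('f',[plate(.104,.08)]),('b',[plate(.1,.076)])):
        a=near(*C[k],34 if k!='c' else 30)
        q=((W[...,2]>.005)&(W[...,2]<.013)&a)
        if k!='c': q=(hsv[...,0]>100)&(hsv[...,0]<125)&(hsv[...,1]>100)&a
        q=cv2.morphologyEx(q.astype(np.uint8),cv2.MORPH_OPEN,np.ones((2,2)))
        ys,xs=np.nonzero(q); w=W[q>0]; r=cv2.minAreaRect(np.c_[xs,ys].astype(np.float32))
        # mask: plate pixels, pixels under tall parts ignored by filling hull
        hull=cv2.convexHull(np.c_[xs,ys].astype(np.int32)); M=np.zeros(H.shape,np.uint8); cv2.fillConvexPoly(M,hull,1)
        M=((cv2.morphologyEx((q|((H>.0045)&a)).astype(np.uint8),cv2.MORPH_CLOSE,np.ones((3,3)))>0)&(M>0)).astype(np.float32)
        c0=np.nanmean(W[M>0],0)
        best=min((fit(m,M,bx,[c0[0],c0[1],y0]) for y0 in(-.2,.05,.3)),key=lambda t:t[1])
        print(n,k,*best); L[n+k]=best[0]
E
python3 run1.py
```

```text
top board [ 0.5379 -0.2876  0.0951] 38.3125 637.0 z 0.043867463002076335
top c [ 0.5417  0.2348 -0.106 ] 44.25 1145.0
top f [ 0.4765 -0.0376  0.2434] 65.625 1153.0
top b [ 0.5347 -0.2835  0.1439] 551.0625 539.0
scene board [ 0.5398 -0.2848  0.1049] 39.0 429.0 z 0.044025505487249594
scene c [ 0.545   0.2398 -0.1011] 154.8125 729.0
scene f [ 0.4824 -0.0366  0.3057] 176.0 634.0
scene b [ 0.5417 -0.2871  0.1241] 472.625 324.0
```

```bash
cat > run2.py <<'E'
from fit import *
def bx(x0,x1,y0,y1,z0,z1): return np.array([[x,y,z] for x in(x0,x1) for y in(y0,y1) for z in(z0,z1)])
def Ry(a): return R.from_euler('y',a,degrees=True).as_matrix()
def frame(o):  # local slope frame at (o,0,.03), x upslope
    M=Ry(-25); T=lambda c:c@M.T+[o,0,.030]
    out=[bx(-.052,.052,-.04,.04,0,.009)]
    for s in(-1,1):
        out.append(T(bx(0,.074,*sorted((s*.020,s*.025)),-.006,0)))
        out.append(T(bx(-.004,.034,*sorted((s*.029,s*.031)),-.004,.011)))
        out.append(T(bx(-.004,.006,*sorted((s*.0195,s*.0315)),-.004,.008)))
        top=T(bx(.066,.074,*sorted((s*.020,s*.025)),-.006,-.0)); foot=top.copy(); foot[:,2]=.009; out.append(np.vstack([top,foot]))
    return out
def clip(o):
    M=Ry(-12); T=lambda c:c@M.T+[o,0,.052]
    out=[bx(-.05,.05,-.04,.04,0,.009),T(bx(-.007,.007,-.0285,.0285,-.012,0))]
    for s in(-1,1):
        y=sorted((s*.0205,s*.0285))
        out.append(T(np.array([[x,yy,z] for x,z in((-.003,0),(.003,0),(-.003,.011),(.003,.011),(-.008,.025),(.008,.025)) for yy in y]))) 
    return out
def stand(o):
    return [bx(-.05,.05,-.038,.038,0,.009),bx(-.041+o,.041+o,-.0275,.0275,.042,.044),bx(.043,.046,-.03,.03,.03,.047)]
def ren(m,p,model,sh,S=4):
    M=np.zeros((sh[0]*S,sh[1]*S),np.uint8)
    for c in model(p[3]):
        c=c.copy(); c[:,:2]=c[:,:2]@rz(p[2]).T+p[:2]
        cv2.fillConvexPoly(M,cv2.convexHull(np.round((proj(m,c)+.5)*S*16).astype(np.int32)),1,shift=4)
    return cv2.resize(M.astype(np.float32),(sh[1],sh[0]),interpolation=cv2.INTER_AREA)
sc=np.array([100,100,10,100.])
vis=[]
for nm,mod,p0,C,r in(('frame',frame,[.478,-.037,.25,-.02],dict(top=(303,240),scene=(279,249)),28),
                   ('clip',clip,[.542,.236,-.1,.01],dict(top=(200,216),scene=(211,206)),28),
                   ('stand',stand,[.537,-.286,.1,0],dict(top=(396,214),scene=(366,262)),27)):
    D={}
    for n in('top','scene'):
        z=np.load(n+'0.npz'); m=arm.camera_model(n); W=pts(z['d'],m); hsv=cv2.cvtColor(z['im'],cv2.COLOR_BGR2HSV).astype(int)
        H=cv2.medianBlur(np.nan_to_num(W[...,2]).astype(np.float32),3)
        q=(H>.0045)|((hsv[...,0]>40)&(hsv[...,0]<125)&(hsv[...,1]>100))
        u,v=C[n]; a=np.zeros(H.shape,bool); a[v-r:v+r,u-r:u+r]=1
        q=cv2.morphologyEx((q&a).astype(np.uint8),cv2.MORPH_OPEN,np.ones((2,2)))
        k,l,st,_=cv2.connectedComponentsWithStats(q); q=(l==1+np.argmax(st[1:,4])).astype(np.float32)
        D[n]=(m,q,W,z['im'])
    for sel in(('top',),('scene',),('top','scene')):
        f=lambda x:sum(np.abs(ren(D[n][0],x/sc,mod,D[n][1].shape)-D[n][1]).sum() for n in sel)
        x=np.array(p0)*sc
        for s in(1.,.4,.2):
            rr=minimize(f,x,method='Nelder-Mead',options=dict(initial_simplex=np.vstack([x]+[x+s*e for e in np.eye(4)]),xatol=.002,fatol=.05,maxfev=400)); x=rr.x
        print(nm,sel,x/sc,rr.fun,sum(D[n][1].sum() for n in sel))
        if len(sel)==1:
            p=x/sc; W=D[sel[0]][2]; Q=W[(D[sel[0]][1]>0)]; Q=Q[~np.isnan(Q[:,2])]; B=np.c_[(Q[:,:2]-p[:2])@rz(p[2]),Q[:,2]]
            if nm=='clip':
                k=B[:,2]>.058; print('  prongs n',k.sum(),B[k].mean(0)); 
                for s in(-1,1): kk=k&(s*B[:,1]>0); print('   ',kk.sum(),np.median(B[kk],0),B[kk].min(0),B[kk].max(0))
                k=(abs(B[:,2]-.052)<.004)&(abs(B[:,1])<.018); print('  floor',k.sum(),np.median(B[k],0),B[k].min(0),B[k].max(0))
            if nm=='frame':
                for s in(-1,1):
                    k=(abs(s*B[:,1]-.0225)<.005)&(B[:,2]>.045)&(B[:,2]<.066); print('  rail',s,k.sum(),np.median(B[k],0),'stop x',np.median(B[k,0]-(B[k,2]-.03)/np.tan(np.radians(25))))
            # overlay
            m,q,_,im=D[sel[0]]; u,v=C[sel[0]]; e=ren(m,p,mod,q.shape)
            o=cv2.resize(im[v-32:v+32,u-32:u+32],(266,266),interpolation=cv2.INTER_CUBIC)
            for c in mod(p[3]):
                c=c.copy(); c[:,:2]=c[:,:2]@rz(p[2]).T+p[:2]; h=cv2.convexHull(((proj(m,c)-[u-32,v-32]+.5)*266/64).astype(np.int32)); cv2.polylines(o,[h],1,(0,0,255) if 0 else (0,255,255),1)
            vis.append(o)
cv2.imwrite('pics/ov1.png',np.vstack([np.hstack(vis[0::2]),np.hstack(vis[1::2])]))
E
python3 run2.py
```

```text
frame ('top',) [ 0.4771 -0.038   0.2543 -0.0271] 48.0625 1178.0
  rail -1 36 [ 0.0145 -0.0203  0.0531] stop x -0.03592754690530796
  rail 1 36 [0.0139 0.0243 0.0516] stop x -0.03771805070518658
frame ('scene',) [ 0.4799 -0.0355  0.2409 -0.0464] 60.125 783.0
  rail -1 22 [ 0.0055 -0.0205  0.0496] stop x -0.04190807095613965
  rail 1 23 [0.0054 0.024  0.0495] stop x -0.04229579066643347
frame ('top', 'scene') [ 0.4773 -0.0372  0.2464 -0.045 ] 128.0625 1961.0
clip ('top',) [ 0.5409  0.2344 -0.1077  0.0201] 58.6875 1131.0
  prongs n 45 [ 0.0057 -0.0024  0.0685]
    25 [ 0.0068 -0.0234  0.0699] [-0.0029 -0.0267  0.0606] [ 0.0127 -0.0188  0.0806]
    20 [0.0074 0.0239 0.065 ] [-0.005   0.0109  0.0582] [0.0153 0.0267 0.0778]
  floor 88 [0.0082 0.001  0.0519] [-0.0021 -0.0172  0.0482] [0.0197 0.018  0.0554]
clip ('scene',) [ 0.5437  0.2375 -0.1076  0.004 ] 79.5 640.0
  prongs n 32 [ 0.0013 -0.004   0.0643]
    19 [ 0.0031 -0.0237  0.0633] [-0.0088 -0.0281  0.0583] [ 0.0102 -0.0027  0.0782]
    13 [0.0036 0.0222 0.0626] [-0.0059  0.0162  0.0581] [0.0091 0.026  0.0737]
  floor 38 [0.0024 0.0046 0.0523] [-0.0073 -0.0177  0.0482] [0.0148 0.0179 0.0557]
clip ('top', 'scene') [ 0.5413  0.235  -0.1076  0.004 ] 152.25 1771.0
stand ('top',) [ 0.5366 -0.2912  0.0919  0.0033] 73.75 1088.0
stand ('scene',) [ 0.5406 -0.2874  0.1226  0.0006] 94.8125 874.0
stand ('top', 'scene') [ 0.537  -0.2894  0.1107  0.0054] 209.75 1962.0
```

View pics/ov1.png

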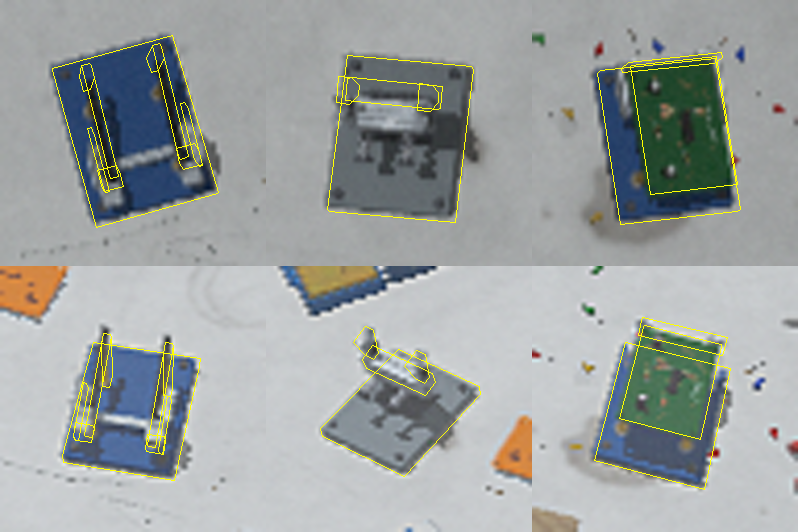

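The overlay shows the base plates fitted well. The superstructure offsets (stop, throat) need refining, so I'll average several depth frames and use only the elevated points.

```bash
cat > run3.py <<'E'
import re
src=open('run2.py').read().split('sc=np.array')[0]
exec(src)
V={}
for n in('top','scene'):
    ds=[];ims=[]
    for i in range(8):
        im,d=arm.get_image(n); ds.append(np.where(d>0,d,np.nan)); ims.append(im)
    d=np.nanmedian(ds,0); V[n]=(arm.camera_model(n),pts(np.nan_to_num(d),arm.camera_model(n)))
    np.savez(n+'1.npz',d=np.nan_to_num(d),im=np.mean(ims,0).astype(np.uint8))
def loc(n,p,pt): W=V[n][1].reshape(-1,3); W=W[~np.isnan(W[:,2])]; return np.c_[(W[:,:2]-p[:2])@rz(p[2]),W[:,2]]
for n in('top','scene'):
    print(n)
    p=np.array([.440,-.0455,.248]); B=loc(n,p,0)   # frame: local at guessed stop
    k=(abs(B[:,1])<.05)&(B[:,0]>-.02)&(B[:,0]<.085)&(B[:,2]>.025)&(B[:,2]<.075); F=B[k]
    # rails beyond x=34*cos: only rails there
    r=F[(F[:,0]>.036)&(F[:,0]<.075)]
    for s in(-1,1):
        q=r[s*r[:,1]>0]; a=np.polyfit(q[:,0],q[:,1],1); h=np.polyfit(q[:,0],q[:,2],1)
        hh=np.median(q[:,2]-q[:,0]*np.tan(np.radians(25)))
        print(' rail',s,len(q),'ymed',np.median(q[:,1]),q[:,1].min(),q[:,1].max(),'slope',a[0],h[0],'stop dx',np.median(q[:,0]-(q[:,2]-.03)/np.tan(np.radians(25))),'xmax',q[:,0].max())
    t=F[F[:,0]<.02]
    for s in(-1,1):
        q=t[s*t[:,1]>0]; print(' low part',s,len(q),q.min(0),q.max(0),np.median(q,0))
    p=np.array([.549,.235,-.107]); B=loc(n,p,0)
    k=(abs(B[:,1])<.045)&(abs(B[:,0])<.03)&(B[:,2]>.046)&(B[:,2]<.085); F=B[k]
    X=(F-[0,0,.052])@Ry(-12)   # into throat axes
    for s in(-1,1):
        q=X[(s*X[:,1]>.012)&(X[:,2]>.012)]; print(' prong',s,len(q)); print(q[np.argsort(q[:,2])][-14:]*1000)
    q=X[(abs(X[:,1])<.015)]; print(' floor',len(q),q.min(0),q.max(0),np.median(q,0),'yrange all',X[:,1].min(),X[:,1].max())
E
python3 run3.py
```

```text
top
 rail -1 34 ymed -0.021925972815406217 -0.025696647653649426 -0.019257650891328255 slope 0.006049889244181963 0.3861194547011323 stop dx 0.0028588815366203564 xmax 0.0684017314580107
 rail 1 33 ymed 0.022660124745134694 0.01993718295677979 0.02547214454087163 slope -0.0003615227728365276 0.4021652907615583 stop dx 0.0027108760644837873 xmax 0.07020920082674824
 low part -1 60 [-0.0059 -0.0359  0.027 ] [ 0.0194 -0.0192  0.0497] [ 0.008  -0.0268  0.0375]
 low part 1 51 [-0.0059  0.0197  0.0304] [0.0191 0.0356 0.0509] [0.0057 0.0265 0.0383]
 prong -1 19
[[ -3.4226 -24.7678  18.7784]
 [ -3.1866 -27.3105  19.0235]
 [ -5.6551 -27.6675  19.8635]
 [ -3.5956 -22.4807  20.0057]
 [ -3.8202 -19.9856  20.023 ]
 [  6.4206 -21.6421  20.1057]
 [  6.9476 -27.0224  22.3663]
 [  6.7484 -24.6621  23.1313]
 [ -6.1601 -20.8359  23.6339]
 [  9.4957 -27.0852  23.9865]
 [  9.2849 -24.6731  24.4293]
 [ -5.6726 -25.9628  24.4863]
 [  9.0669 -22.2222  24.6389]
 [ -5.8805 -23.538   24.8515]]
 prong 1 24
[[-2.9381 25.7373 18.4103]
 [ 4.8334 23.6983 19.2176]
 [-3.0854 27.8331 20.2526]
 [-5.0568 22.2422 22.0625
[... 1313 characters left out ...]
-18.8737  24.4331]
 [  7.6424 -22.5396  25.7357]
 [ -8.0357 -26.0592  26.8557]]
 prong 1 12
[[ 2.0618 24.6055 13.1437]
 [-0.9578 30.3557 13.3915]
 [-3.3407 24.1092 15.0401]
 [ 2.4248 27.8747 16.2249]
 [ 3.7072 24.6757 16.6211]
 [ 4.4748 28.5339 18.757 ]
 [ 4.6833 23.7815 21.6144]
 [ 6.2531 28.801  21.9002]
 [ 7.2147 25.1511 23.0131]
 [ 8.8584 30.2751 23.1419]
 [-8.4038 29.4669 24.058 ]
 [-8.2114 24.6674 27.0006]]
 floor 37 [-0.0111 -0.0139 -0.0022] [0.0067 0.0138 0.0062] [-0.0018  0.0024  0.0005] yrange all -0.026585883732035732 0.032143341754283176run3.py:9: RuntimeWarning: All-NaN slice encountered
  d=np.nanmedian(ds,0); V[n]=(arm.camera_model(n),pts(np.nan_to_num(d),arm.camera_model(n)))
```

```bash
cat > plan.py <<'E'
from h import *
import sys
np.set_printoptions(precision=4,suppress=True)
def ax(yaw): return np.array([np.cos(yaw),np.sin(yaw),0]),np.array([-np.sin(yaw),np.cos(yaw),0]),np.array([0,0,1.])
def O(yaw,tilt):
    X,Y,Z=ax(yaw); t=np.radians(tilt); z=np.sin(t)*X-np.cos(t)*Z; return np.c_[np.cross(Y,z),Y,z]
BOARD=np.array([.5388,-.286,.043]); YB=.10
THR=np.array([.5491,.236,.052]); YC=-.107
STOP=np.array([.4422,-.044,.030]); YF=.248
_X,_Y,_Z=ax(YC); c,s=np.cos(np.radians(12)),np.sin(np.radians(12))
CU=-s*_X+c*_Z; CX=c*_X+s*_Z; CY=_Y
_X,_Y,_Z=ax(YF); c,s=np.cos(np.radians(25)),np.sin(np.radians(25))
FX=c*_X+s*_Z; FZ=-s*_X+c*_Z; FY=_Y
def cur():
    o=arm.observe(); return o,np.array(o['position']),R.from_rotvec(o['ee_rot']).as_matrix()
def rows(p,M,gp,O1,g,n=None):
    """rows from tcp pose p,M to grasp point gp with orientation O1"""
    q=gp-.047*O1[:,2]; rv=R.from_matrix(O1@M.T).as_rotvec(degrees=True)
    k=int(np.ceil(max(np.abs(q-p).max()/.0575,np.linalg.norm(rv)/9.6,np.linalg.norm(q-p)/.06,1)))
    n=max(n or 0,k); d=(q-p)/n; r=rv/n
    print(n,'rows of:',f'{g} '+' '.join('%.4f'%v for v in d)+' '+' '.join('%.2f'%v for v in r))
    return q,O1
def show():
    o,p,M=cur(); print('t',o['clock'],'tcp',p,'gp',p+.047*M[:,2],'tool z',M[:,2],'y',M[:,1],'F',o['force'],'w',o['width'],'gf',o['gripper_force'],'\n j',o['joints']); return o,p,M
E
python3 - <<'E'
from plan import *
o,p,M=show(); T=O(YB,45); X,Y,Z=ax(YB)
g=BOARD-.018*X
p,M=rows(p,M,g-.09*T[:,2],T,0)
rows(p,M,g,T,0)
E
```

```text
t 0.9 tcp [0.2757 0.5609 0.2923] gp [0.2757 0.5609 0.2453] tool z [ 0.      0.0001 -1.    ] y [0.4411 0.8974 0.0001] F [-0.5113 -0.0746  0.3349] w 0.9969502195167502 gf 0.0 
 j [-1.2167  0.4345  0.025   1.5732 -0.0116  1.134  -0.0751]
15 rows of: 0 0.0099 -0.0572 -0.0102 -0.54 -2.99 2.02
2 rows of: 0 0.0317 0.0032 -0.0318 0.00 0.00 0.00
```

send_rows(motion="0 0.03 -0.055 -0.01 -0.54 -2.99 2.02; 0 0.03 -0.055 -0.01 -0.54 -2.99 2.02; 0 0.03 -0.055 -0.01 -0.54 -2.99 2.02; 0 0.03 -0.055 -0.01 -0.54 -2.99 2.02; 0 0.0285 -0.055 -0.01 -0.54 -2.99 2.02", force=40)

```text
clock: 1.52
position: [0.4232, 0.2878, 0.243]
ee_rot: [0.399, 2.847, 0.02]
force: [1.6, -0.3, -0.4]
width: 0.999
gripper_force: 0.0
```

send_rows(motion="0 0 -0.0575 -0.01 -0.54 -2.99 2.02; 0 0 -0.0575 -0.01 -0.54 -2.99 2.02; 0 0 -0.0575 -0.01 -0.54 -2.99 2.02; 0 0 -0.0575 -0.01 -0.54 -2.99 2.02; 0 0 -0.0575 -0.01 -0.54 -2.99 2.02")

```text
clock: 2.15
position: [0.4252, 0.0341, 0.2003]
ee_rot: [0.172, 2.637, 0.013]
force: [1.3, 0.9, -0.3]
width: 1.001
gripper_force: 0.0
```

send_rows(motion="0 0 -0.0575 -0.01 -0.54 -2.99 2.02; 0 0 -0.0575 -0.01 -0.54 -2.99 2.02; 0 0 -0.0575 -0.01 -0.54 -2.99 2.02; 0 0 -0.0575 -0.01 -0.54 -2.99 2.02; 0 0 -0.0575 -0.01 -0.54 -2.99 2.02")

```text
clock: 2.78
position: [0.44, -0.0748, 0.1854]
ee_rot: [0.092, 2.541, -0.076]
force: [0.2, -0.1, 0.2]
width: 1.002
gripper_force: 0.0
```

```bash
python3 - <<'E'
from plan import *
o,p,M=show(); T=O(YB,45); X,Y,Z=ax(YB)
g=BOARD-.018*X
p,M=rows(p,M,g-.09*T[:,2],T,0)
rows(p,M,g,T,0)
E
```

```text
t 2.775 tcp [ 0.44   -0.0748  0.1854] gp [ 0.4663 -0.0783  0.1466] tool z [ 0.5606 -0.0751 -0.8247] y [ 0.0826  0.996  -0.0345] F [ 0.2084 -0.1206  0.1606] w 1.0022897862236828 gf 0.0 
 j [ 0.2955  0.1733 -0.3306  2.5231  2.3711  0.1997 -0.8528]
4 rows of: 0 -0.0039 -0.0557 -0.0114 0.52 -2.65 2.66
2 rows of: 0 0.0317 0.0032 -0.0318 0.00 0.00 0.00
```

```bash
python3 - <<'E'
from plan import *
o,p,M=show(); T=O(YB,25); X,Y,Z=ax(YB)
g=BOARD-.018*X
p,M=rows(p,M,g-.1*T[:,2],T,0)
rows(p,M,g,T,0)
V=np.load('top1.npz'); W=pts(V['d'],arm.camera_model('top'))
for x0 in np.arange(.56,.86,.03):
    print('x%.2f'%x0,' '.join('%4d'%(1000*np.nanmax(W[(abs(W[...,0]-x0)<.015)&(abs(W[...,1]-y)<.015)][:,2],initial=-1)) for y in np.arange(.05,.45,.03)))
E
```

```text
t 2.775 tcp [ 0.44   -0.0748  0.1854] gp [ 0.4663 -0.0783  0.1466] tool z [ 0.5606 -0.0751 -0.8247] y [ 0.0826  0.996  -0.0345] F [ 0.2084 -0.1206  0.1606] w 1.0022897862236828 gf 0.0 
 j [ 0.2955  0.1733 -0.3306  2.5231  2.3711  0.1997 -0.8528]
4 rows of: 0 0.0048 -0.0548 -0.0023 0.47 2.36 2.57
2 rows of: 0 0.0210 0.0021 -0.0453 0.00 0.00 0.00
x0.56    6   10   11    7    2   77   54   77    4    1    2    2  181    2
x0.59    2    8    8    6    2   13   10   12    1    2   20  180  185    3
x0.62    2    1    3    2    2    2    1    2    2   20  166  174   21    2
x0.65   21   20    2    2    2    2    2    2   47  146  159  157   24    9
x0.68   21   20    2   47   47   47    2    1  132  141  143   25    1    9
x0.71   20    2    1   47   47   47    2  124  133  134   32   73    2    2
x0.74    2    2   14   47   47    1    2  123  124  118   98   72   27    2
x0.77    2    2    2    2    1    1   13  114  121  115  113  105   85   54
x0.80    2    1    2    2    2    2    2  118  117  116  115  114  110   85
x0.83    2    2    1    2    2    2  228  228  219  207  191  116  114   91
```

send_rows(motion="0 0.01 -0.055 0.01 0.5 1.5 2.6; 0 0.01 -0.055 0.01 0.5 0 2.6; 0 0.01 -0.055 0 0.5 0 2.6; 0 0 -0.055 -0.01 0.5 0 2.6; 0 0 0 0 0 0 0")

```text
clock: 3.4
position: [0.4473, -0.1786, 0.1718]
ee_rot: [0.003, 2.601, -0.066]
force: [0.1, 1.3, -0.2]
width: 1.0
gripper_force: 0.0
```

```bash
python3 - <<'E'
from plan import *
o,p,M=show(); X,Y,Z=ax(YB)
print('tilt',np.degrees(np.arcsin(M[:,2]@X)), 'side',M[:,2]@Y)
g=BOARD-.018*X
for f in(25,33):
    T=O(YB,f); a,b=rows(p,M,g-.09*T[:,2],T,0); rows(a,b,g,T,0)
E
```

```text
t 3.4 tcp [ 0.4473 -0.1786  0.1718] gp [ 0.4714 -0.1809  0.1316] tool z [ 0.5134 -0.0481 -0.8568] y [ 0.0156  0.9988 -0.0467] F [ 0.1294  1.2925 -0.1552] w 1.000000651051994 gf 0.0 
 j [ 1.0299  0.3448 -0.7993  2.3755  1.7075  0.1257  0.2217]
tilt 30.397572321232726 side -0.09906101121055794
2 rows of: 0 0.0080 -0.0575 -0.0023 1.21 3.02 3.24
2 rows of: 0 0.0189 0.0019 -0.0408 0.00 0.00 0.00
3 rows of: 0 -0.0002 -0.0389 -0.0046 0.92 -0.65 2.22
2 rows of: 0 0.0244 0.0024 -0.0377 0.00 0.00 0.00
```

```bash
cat > kin.py <<'E'
from plan import *
from scipy.optimize import least_squares
import itertools,os,json
S=[([-1.2167,.4345,.025,1.5732,-.0116,1.134,-.0751],[.2757,.5609,.2923],[-.7113,-3.0598,.0022]),
   ([0.2955,0.1733,-0.3306,2.5231,2.3711,0.1997,-0.8528],[.44,-.0748,.1854],[.092,2.541,-.076])]
def E(a,t): return R.from_euler(a,t).as_matrix()
def fk(q,P,sg):
    h,L1,L2,L3,a0,a1,a2,a3,o1,o3,o5,o7=P
    M=E('z',sg[0]*q[0]+o1); p=np.array([0,0,h])+M@[a0,0,0]
    M=M@E('y',q[1]); M=M@E('z',sg[1]*q[2]+o3); p=p+M@[a1,0,L1]
    M=M@E('y',q[3]); p=p+M@[a2,0,0]; M=M@E('z',sg[2]*q[4]+o5); p=p+M@[0,0,L2]
    M=M@E('y',q[5]); M=M@E('z',sg[3]*q[6]+o7); p=p+M@[0,0,L3]+ (M@E('z',-(sg[3]*q[6]+o7)))@[a3,0,0]
    return p,M
def res(P,sg,S):
    r=[]
    for q,p,v in S:
        a,M=fk(q,P,sg); r+=list((a-np.array(p))*5)+list(R.from_matrix(M@R.from_rotvec(v).as_matrix().T).as_rotvec())
    r+=list(.02*np.array(P[4:8])); return np.array(r)
def fitk():
    o=arm.observe(); SS=S+[(o['joints'],o['position'],o['ee_rot'])]
    best=[]
    for sg in itertools.product((1,-1),repeat=4):
        for o7 in(0,np.pi/2,np.pi,-np.pi/2):
            r=least_squares(res,[.33,.45,.45,.25,0,0,0,0,0,0,0,o7],args=(sg,SS),max_nfev=80); best.append((r.cost,sg,r.x))
    best.sort(key=lambda t:t[0]); return best
E
python3 - <<'E'
from kin import *
b=fitk()
for c,s,x in b[:5]: print(c,s,x)
json.dump([list(b[0][1]),list(b[0][2])],open('kin.json','w'))
E
```

```text
0.0010880596187574625 (-1, -1, -1, -1) [ 0.4369  0.5255  0.5246  0.3482  0.0353 -0.0493  0.0795  0.0286 -0.1304
  0.071  -0.0369  1.5392]
0.0010880596187580896 (-1, -1, -1, -1) [ 0.4369  0.5255  0.5246  0.3482  0.0353 -0.0493  0.0795  0.0286 -0.1304
  0.071  -0.0369  1.5392]
0.001088059618777998 (-1, -1, -1, -1) [ 0.4369  0.5255  0.5246  0.3482  0.0353 -0.0493  0.0795  0.0286 -0.1304
  0.071  -0.0369  1.5392]
0.0010880596188341124 (-1, -1, -1, -1) [ 0.4369  0.5255  0.5246  0.3482  0.0353 -0.0493  0.0795  0.0286 -0.1304
  0.071  -0.0369 -4.744 ]
0.1756400177923595 (1, 1, 1, 1) [-1.369  -0.0518 -0.9656 -0.2805 -0.8402  0.4817 -1.4287 -0.1173 -1.2537
  0.8632 -0.6082 -1.2269]
```

```bash
cat >> kin.py <<'E'
LO=np.array([-2.62,-.44,-1.27,.08,-1.32,.12,-2.74]);HI=np.array([2.62,2.09,1.32,2.57,4.46,2,2.74])
def ik(gp,T,P,sg,seeds,mg=.04):
    tp=gp-.047*T[:,2]; out=[]
    for q0 in seeds:
        f=lambda q:(lambda a,M:np.r_[(a-tp)*5,R.from_matrix(M@T.T).as_rotvec(),.002*(q-(LO+HI)/2)])(*fk(q,P,sg))
        r=least_squares(f,np.clip(q0,LO+mg+.01,HI-mg-.01),bounds=(LO+mg,HI-mg),max_nfev=150)
        out.append((np.abs(r.fun[:6]).max(),r.x))
    return min(out,key=lambda t:t[0])
E
python3 - <<'E'
from kin import *
sg,P=json.load(open('kin.json')); rng=np.random.default_rng(0)
seeds=[np.array([-1.2,.43,.02,1.57,0,1.1,0])]+[LO+(HI-LO)*rng.random(7) for _ in range(10)]
X,Y,Z=ax(YB); g=BOARD-.018*X
def t(n,gp,yaw,tilts):
    for f in tilts:
        e,q=ik(gp,O(yaw,f),P,sg,seeds); print(n,f,round(e,4),q)
t('stand',g,YB,(20,30,40,45))
t('clip',THR+.06*CU,YC,(45,35,25,-30,-40,-50,-60))
t('frame',STOP+.065*FX,YF,(-25,-35,-45,-55))
E
```

```text
stand 20 0.0 [ 1.2913  0.9883 -1.031   1.9524  1.1564  0.6384  1.335 ]
stand 30 0.0 [ 0.8294  0.6498 -0.1064  2.067  -1.28    0.3252 -2.633 ]
stand 40 0.0 [ 1.448   1.0158 -0.8733  2.1574  2.2202  0.16    0.4738]
stand 45 0.0 [ 1.5746  1.1843 -0.9404  2.1732  2.406   0.2157  0.465 ]
clip 45 0.0 [-0.422   0.7518 -0.6141  2.2209  1.8713  1.0517 -1.0187]
clip 35 0.0 [-0.3721  0.5894 -0.5691  2.1554  1.5587  0.7712 -0.6854]
clip 25 0.0 [-0.2406  0.5478 -0.6167  2.0476  1.1633  0.6904 -0.2206]
clip -30 0.0 [ 0.099   1.1444 -0.9239  1.3017  0.5133  1.5293  0.6956]
clip -40 0.0 [ 0.0691  1.2488 -0.9062  1.16    0.4533  1.6866  0.7475]
clip -50 0.0 [ 0.0359  1.3564 -0.8952  1.0191  0.4014  1.8439  0.7797]
clip -60 0.0002 [-0.1382  1.3296 -0.4636  0.8844  0.0251  1.96    0.9935]
frame -25 0.0 [ 0.408   1.0501 -0.8299  1.564   0.7304  1.4135  1.1975]
frame -35 0.0 [ 0.3223  1.1391 -0.7707  1.4203  0.6899  1.5853  1.2364]
frame -45 0.0 [ 0.2492  1.2386 -0.7229  1.2778  0.6649  1.7548  1.2676]
frame -55 0.0 [ 0.1877  1.3453 -0.6862  1.1379  0.6522  1.9215  1.2941]
```

send_rows(motion="0 0 -0.039 0 0.9 -0.65 2.2; 0 0 -0.039 -0.005 0.9 -0.65 2.2; 0 0 -0.039 -0.008 0.9 -0.65 2.2; 0 0 0 0 0 0 0")

```text
clock: 3.9
position: [0.4488, -0.254, 0.1582]
ee_rot: [-0.087, 2.587, -0.003]
force: [0.5, 0.2, -0.2]
width: 0.999
gripper_force: 0.0
```

```bash
python3 - <<'E'
from plan import *
o,p,M=show(); X,Y,Z=ax(YB)
print('tilt',np.degrees(np.arcsin(M[:,2]@X)), 'side',M[:,2]@Y)
g=BOARD-.018*X
T=O(YB,33); a,b=rows(p,M,g-.05*T[:,2],T,0); rows(a,b,g,T,0)
E
```

```text
t 3.9 tcp [ 0.4488 -0.254   0.1582] gp [ 0.4734 -0.2533  0.1182] tool z [ 0.5248  0.0157 -0.8511] y [-0.0619  0.9979 -0.0198] F [ 0.4869  0.249  -0.2379] w 0.999446294303529 gf 0.0 
 j [ 1.4016  0.5635 -1.0485  2.2618  1.1998  0.2031  1.0437]
tilt 31.585780922362733 side -0.03680182797807814
1 rows of: 0 0.0195 -0.0391 -0.0338 1.24 -1.25 2.19
1 rows of: 0 0.0271 0.0027 -0.0419 0.00 0.00 0.00
```

send_rows(motion="0 0.007 -0.019 -0.005 0.6 -0.6 1.1; 0 0.006 -0.019 -0.01 0.6 -0.6 1.1; 0 0.007 0 -0.018 0 0 0; 0 0 0 0 0 0 0")

```text
clock: 4.4
position: [0.4696, -0.2877, 0.1257]
ee_rot: [-0.138, 2.564, 0.038]
force: [0.0, 0.6, -0.3]
width: 0.997
gripper_force: 0.0
```

```bash
python3 - <<'E'
from plan import *
o,p,M=show(); X,Y,Z=ax(YB)
print('tilt',np.degrees(np.arcsin(M[:,2]@X)), 'side',M[:,2]@Y)
g=BOARD-.018*X
T=O(YB,33); rows(p,M,g,T,0,3)
E
```

```text
t 4.4 tcp [ 0.4696 -0.2877  0.1257] gp [ 0.495  -0.2851  0.0862] tool z [ 0.5402  0.0561 -0.8397] y [-0.1068  0.9943 -0.0023] F [ 0.0169  0.6027 -0.3386] w 0.9968096628152332 gf 0.0 
 j [ 1.4049  0.698  -1.0133  2.1903  1.2454  0.2053  1.1385]
tilt 32.89601924315075 side 0.0018691121560063973
3 rows of: 0 0.0086 -0.0009 -0.0144 0.05 -0.03 -0.13
```

send_rows(motion="0 0.0086 -0.0009 -0.0144 0 0 0; 0 0.0086 -0.0009 -0.0144 0 0 0; 0 0.0086 -0.0009 -0.0144 0 0 -0.3; 0 0 0 0 0 0 0")

```text
clock: 4.9
position: [0.4957, -0.2907, 0.0833]
ee_rot: [-0.132, 2.563, 0.035]
force: [-0.2, -0.5, 0.4]
width: 0.996
gripper_force: 0.0
```

send_rows(motion="1 0 0 0 0 0 0; 1 0 0 0 0 0 0; 1 0 0 0 0 0 0; 1 0 0 0 0 0 0; 1 0 0 0 0 0 0", force=40)

```text
clock: 5.52
position: [0.495, -0.2924, 0.0831]
ee_rot: [-0.129, 2.563, 0.034]
force: [-1.4, 0.3, 3.5]
width: 0.578
gripper_force: 40.0
```

```bash
python3 - <<'E'
from plan import *
o,p,M=show(); X,Y,Z=ax(YB)
print('tilt',np.degrees(np.arcsin(M[:,2]@X)), 'gp in board',(p+.047*M[:,2]-BOARD)@np.c_[X,Y,Z],'width mm',o['width']*92)
im,d,m=snap('scene'); im2,_,_=snap('top')
c=lambda im,u,v:cv2.resize(im[v-40:v+40,u-40:u+40],(400,400),interpolation=cv2.INTER_CUBIC)
cv2.imwrite('pics/grasp1.png',np.hstack([c(im,366,255),c(im2,397,220)]))
E
```

```text
t 5.525 tcp [ 0.495  -0.2924  0.0831] gp [ 0.5205 -0.29    0.0437] tool z [ 0.5421  0.0516 -0.8387] y [-0.0995  0.995  -0.0031] F [-1.3563  0.3245  3.5437] w 0.5781352150750004 gf 39.978927969932556 
 j [ 1.2863  0.7663 -0.898   2.168   1.7043  0.1821  0.6905]
tilt 32.99122922600747 gp in board [-0.0186 -0.0021  0.0007] width mm 53.18843978690004
```

View pics/grasp1.png

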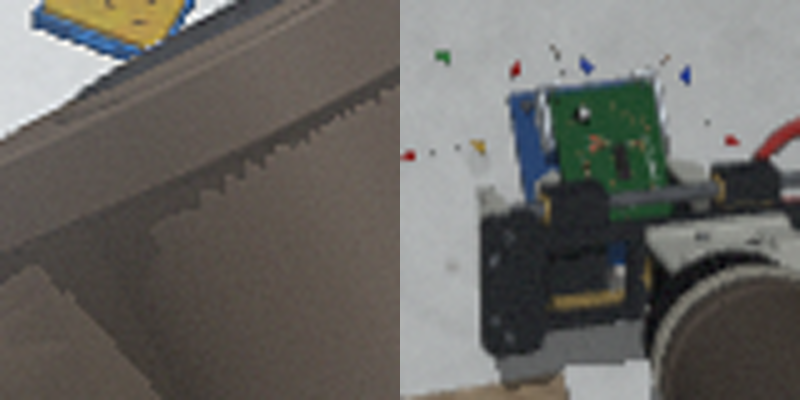

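send_rows(motion="1 0 0 0.02 0 0 0; 1 0 0 0.03 0 0 0; 1 0 0 0.04 0 0 0; 1 0 0 0.04 0 0 0; 1 0 0 0.02 0 0 0")

```text
clock: 6.25
position: [0.4933, -0.297, 0.2247]
ee_rot: [-0.119, 2.566, 0.029]
force: [0.7, 0.8, -0.2]
width: 0.581
gripper_force: 40.0
```

```bash
sed -i 's/THR=np.array(\[.5491,.236/THR=np.array([.5491,.235/; s/-.044,.030/-.0446,.030/' plan.py; python3 - <<'E'
from plan import *
o,p,M=show(); 
T=O(YC,-45); g=THR+.105*CU+np.array([0,0,.04])
print(g-.047*T[:,2]); rows(p,M,g,T,1)
E
```

```text
t 6.25 tcp [ 0.4933 -0.297   0.2247] gp [ 0.5186 -0.2948  0.1852] tool z [ 0.5399  0.0458 -0.8405] y [-0.0909  0.9958 -0.0041] F [ 0.6993  0.8356 -0.1891] w 0.5814248157055962 gf 39.98051941394806 
 j [ 1.5422  0.6436 -1.2631  2.0535  0.7668  0.4371  1.5392]
[0.5604 0.2338 0.2279]
10 rows of: 1 0.0067 0.0531 0.0003 0.08 7.79 -0.97
```

send_rows(motion="1 0.0067 0.053 0.005 0.08 7.8 -0.97; 1 0.0067 0.053 0.005 0.08 7.8 -0.97; 1 0.0067 0.053 0 0.08 7.8 -0.97; 1 0.0067 0.053 0 0.08 7.8 -0.97; 1 0.0067 0.053 0 0.08 7.8 -0.97")

```text
clock: 6.88
position: [0.5289, -0.0269, 0.2361]
ee_rot: [-0.0, -3.034, -0.052]
force: [0.7, -0.5, -1.4]
width: 0.583
gripper_force: 40.0
```

send_rows(motion="1 0.0067 0.053 0 0.08 7.8 -0.97; 1 0.0067 0.053 0 0.08 7.8 -0.97; 1 0.0067 0.053 0 0.08 7.8 -0.97; 1 0.0067 0.053 0 0.08 7.8 -0.97; 1 0.0067 0.053 -0.005 0.08 7.8 -0.97")

```text
clock: 7.5
position: [0.5628, 0.2384, 0.2307]
ee_rot: [-0.12, -2.352, -0.057]
force: [1.1, 0.3, -0.5]
width: 0.576
gripper_force: 40.0
```

```bash
python3 - <<'E'
from plan import *
o,p,M=show(); 
T=O(YC,-45); g=THR+.105*CU+np.array([0,0,.04])
rows(p,M,g,T,1)
E
```

```text
t 7.5 tcp [0.5628 0.2384 0.2307] gp [0.5297 0.242  0.1975] tool z [-0.7041  0.0777 -0.7058] y [0.1043 0.9945 0.0054] F [ 1.1364  0.2967 -0.499 ] w 0.5763175535199863 gf 39.98004376888275 
 j [ 0.0633  1.0313 -0.9349  1.1217  0.1829  1.8417  0.6795]
1 rows of: 1 -0.0023 -0.0046 -0.0028 -0.32 -0.07 -0.14
```

send_rows(motion="1 -0.0023 -0.0046 -0.0028 -0.3 0 -0.1; 1 0 0 0 0 0 0")

```text
clock: 7.75
position: [0.5599, 0.2317, 0.227]
ee_rot: [-0.124, -2.355, -0.051]
force: [0.2, -0.8, -0.3]
width: 0.577
gripper_force: 40.0
```

```bash
cat > look.py <<'E'
from plan import *
def green(n,reps=4):
    ds=[];
    for i in range(reps):
        im,d=arm.get_image(n); ds.append(np.where(d>0,d,np.nan))
    m=arm.camera_model(n); W=pts(np.nan_to_num(np.nanmedian(ds,0)),m); h=cv2.cvtColor(im,cv2.COLOR_BGR2HSV)
    g=(h[...,0]>40)&(h[...,0]<90)&(h[...,1]>80)&(h[...,2]>30)&(W[...,2]>.05)&(W[...,0]<.75)
    return im,g,W,m
def crop(im,u,v,r=40): 
    u=min(max(u,r),560-r); v=min(max(v,r),420-r); return cv2.resize(im[v-r:v+r,u-r:u+r],(400,400),interpolation=cv2.INTER_CUBIC)
E
python3 - <<'E'
from look import *
o,p,M=show(); V=[]
A=np.c_[CX,CY,CU]
print('gp throat',(p+.047*M[:,2]-THR)@A)
for n,(u,v) in(('scene',(215,195)),('top',(200,205))):
    im,g,W,m=green(n); q=(W[g]-THR)@A; q=q[(abs(q)<.2).all(1)]
    print(n,len(q)); 
    if len(q): print(np.percentile(q,[2,25,50,75,98],axis=0))
    V.append(crop(im,u,v))
cv2.imwrite('pics/clip1.png',np.hstack(V))
E
```

```text
t 7.75 tcp [0.5599 0.2317 0.227 ] gp [0.5269 0.2351 0.1937] tool z [-0.7019  0.074  -0.7084] y [ 0.105   0.9945 -0.0002] F [ 0.1873 -0.781  -0.2753] w 0.5767054941378169 gf 39.980884194374084 
 j [ 0.0744  1.0271 -0.9336  1.1416  0.1886  1.8311  0.682 ]
gp throat [ 0.0079 -0.0022  0.1432]
scene 17
[[ 0.0066 -0.0279  0.0658]
 [ 0.0076 -0.0248  0.1099]
 [ 0.0086 -0.009   0.1644]
 [ 0.0091  0.0174  0.1653]
 [ 0.051   0.0617  0.1676]]
top 22
[[ 0.0074 -0.0292  0.1373]
 [ 0.0088 -0.0188  0.1588]
 [ 0.0093 -0.0082  0.1675]
 [ 0.0097  0.0041  0.1681]
 [ 0.0098  0.022   0.1695]]look.py:6: RuntimeWarning: All-NaN slice encountered
  m=arm.camera_model(n); W=pts(np.nan_to_num(np.nanmedian(ds,0)),m); h=cv2.cvtColor(im,cv2.COLOR_BGR2HSV)
```

View pics/clip1.png

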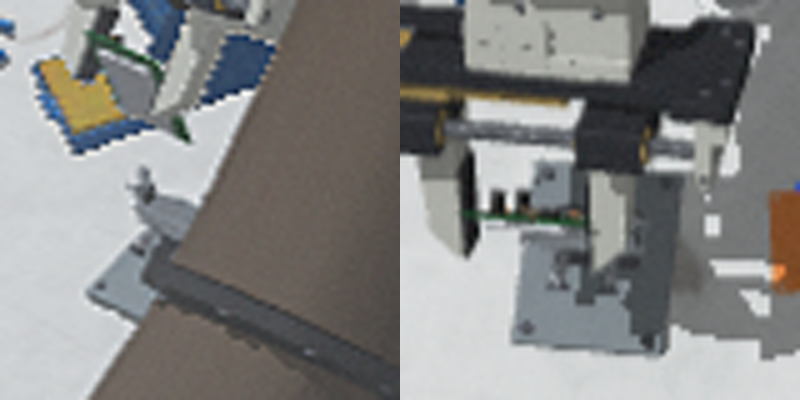

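```bash
python3 - <<'E'
from plan import *
o,p,M=cur(); A=np.c_[CX,CY,CU]; T=O(YC,-45)
q,_=rows(p,M,THR+A@[-.001,0,.115],T,1,2)
q,_=rows(q,T,THR+A@[-.001,0,.087],T,1,2)
rows(q,T,THR+A@[-.001,0,.067],T,1,3)
print('per 5mm down',-.005*CU)
E
```

```text
2 rows of: 1 -0.0014 0.0014 -0.0155 -0.01 0.10 -0.01
2 rows of: 1 0.0029 -0.0003 -0.0137 0.00 0.00 0.00
3 rows of: 1 0.0014 -0.0001 -0.0065 0.00 0.00 0.00
per 5mm down [ 0.001  -0.0001 -0.0049]
```

send_rows(motion="1 -0.0014 0.0014 -0.0155 0 0.1 0; 1 -0.0014 0.0014 -0.0155 0 0.1 0; 1 0.0029 -0.0003 -0.0137 0 0 0; 1 0.0029 -0.0003 -0.0137 0 0 0; 1 0 0 0 0 0 0")

```text
clock: 8.78
position: [0.5629, 0.2337, 0.1678]
ee_rot: [-0.125, -2.351, -0.051]
force: [0.1, -0.5, -0.7]
width: 0.58
gripper_force: 40.0
```

```bash
python3 - <<'E'
from look import *
o,p,M=show(); A=np.c_[CX,CY,CU]; print('gp throat',(p+.047*M[:,2]-THR)@A)
for n in('scene','top'):
    im,g,W,m=green(n,3); q=(W[g]-THR)@A; q=q[(abs(q)<.2).all(1)]; q=q[abs(q[:,0])<.03]
    print(n,len(q)); print(np.percentile(q,[5,50,95],axis=0)) if len(q) else 0
E
```

```text
t 8.775 tcp [0.5629 0.2337 0.1678] gp [0.5298 0.2372 0.1347] tool z [-0.7053  0.0743 -0.705 ] y [ 0.1057  0.9944 -0.001 ] F [ 0.0572 -0.4603 -0.688 ] w 0.5796372741833741 gf 39.98098433017731 
 j [ 0.0687  1.0905 -0.9125  1.1647  0.2259  1.763   0.7025]
gp throat [-0.0018  0.0001  0.0849]
scene 15
[[-0.0039 -0.0238  0.0358]
 [-0.0021 -0.0038  0.1078]
 [ 0.001   0.0205  0.1115]]
top 18
[[-0.0018 -0.0249  0.0916]
 [-0.0007 -0.0036  0.1089]
 [-0.0002  0.0247  0.1114]]look.py:6: RuntimeWarning: All-NaN slice encountered
  m=arm.camera_model(n); W=pts(np.nan_to_num(np.nanmedian(ds,0)),m); h=cv2.cvtColor(im,cv2.COLOR_BGR2HSV)
```

send_rows(motion="1 0.002 0 -0.005 0 0 0; 1 0.0015 0 -0.005 0 0 0; 1 0.001 0 -0.005 0 0 0; 1 0 0 0 0 0 0")

```text
clock: 9.57
position: [0.5675, 0.2341, 0.1542]
ee_rot: [-0.124, -2.352, -0.052]
force: [-0.1, -0.9, 1.5]
width: 0.581
gripper_force: 40.0
```

send_rows(motion="1 0.001 0 -0.004 0 0 0; 1 0.001 0 -0.004 0 0 0; 1 0 0 0 0 0 0")

```text
clock: 9.95
position: [0.5695, 0.2342, 0.1461]
ee_rot: [-0.124, -2.352, -0.052]
force: [0.2, -0.4, -0.3]
width: 0.579
gripper_force: 40.0
```

```bash
python3 - <<'E'
from plan import *
o,p,M=show(); A=np.c_[CX,CY,CU]; print('gp throat',(p+.047*M[:,2]-THR)@A, 'F throat',o['force']@A)
E
```

```text
t 9.95 tcp [0.5695 0.2342 0.1461] gp [0.5364 0.2377 0.1129] tool z [-0.704   0.0748 -0.7063] y [0.1056 0.9944 0.0001] F [ 0.2309 -0.4108 -0.3249] w 0.5793434045511439 gf 40.004605650901794 
 j [ 0.0624  1.1191 -0.9024  1.1528  0.2435  1.7481  0.7153]
gp throat [0.0001 0.0013 0.0622] F throat [ 0.1999 -0.3838 -0.3747]
```

send_rows(motion="1 0.0008 0 -0.004 0 0 0; 1 0 0 0 0 0 0")

```text
clock: 10.2
position: [0.5703, 0.2342, 0.1422]
ee_rot: [-0.124, -2.352, -0.052]
force: [0.2, 0.8, 0.3]
width: 0.581
gripper_force: 40.0
```

send_rows(motion="1 0.0008 0 -0.004 0 0 0; 1 0 0 0 0 0 0")

```text
clock: 10.45
position: [0.5701, 0.2346, 0.1413]
ee_rot: [-0.121, -2.349, -0.053]
force: [-3.1, -2.8, 18.4]
width: 0.578
gripper_force: 40.0
```

```bash
python3 - <<'E'
from look import *
o,p,M=show(); A=np.c_[CX,CY,CU]; print('gp throat',(p+.047*M[:,2]-THR)@A, 'F throat',o['force']@A)
V=[]
for n,(u,v) in(('scene',(215,195)),('top',(200,205))):
    im,g,W,m=green(n,3); q=(W[g]-THR)@A; q=q[(abs(q)<.2).all(1)]; q=q[abs(q[:,0])<.03]
    print(n,len(q)); print(np.percentile(q,[5,50,95],axis=0)) if len(q) else 0
    V.append(crop(im,u,v,35))
cv2.imwrite('pics/clip2.png',np.hstack(V))
E
```

```text
t 10.45 tcp [0.5701 0.2346 0.1413] gp [0.5369 0.2382 0.1082] tool z [-0.7062  0.0748 -0.7041] y [0.1036 0.9946 0.0017] F [-3.1136 -2.7804 18.3849] w 0.5778480585016639 gf 39.95354890823364 
 j [ 0.0608  1.1267 -0.9014  1.1501  0.2462  1.7467  0.7189]
gp throat [-0.0005  0.0018  0.0576] F throat [ 1.0847 -3.097  18.5651]
scene 10
[[-0.0023 -0.023   0.0752]
 [-0.0015 -0.009   0.0812]
 [-0.0002  0.0218  0.0819]]
top 23
[[-0.0021 -0.0227  0.0529]
 [ 0.0002  0.002   0.079 ]
 [ 0.0005  0.0279  0.0815]]look.py:6: RuntimeWarning: All-NaN slice encountered
  m=arm.camera_model(n); W=pts(np.nan_to_num(np.nanmedian(ds,0)),m); h=cv2.cvtColor(im,cv2.COLOR_BGR2HSV)
```

View pics/clip2.png

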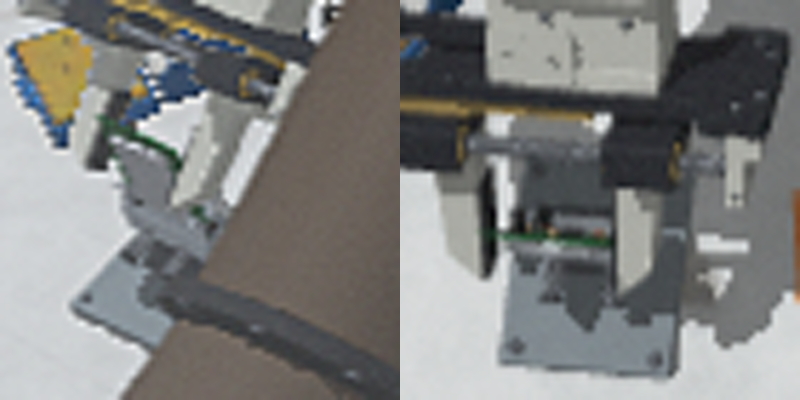

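send_rows(motion="1 0.0004 0 -0.002 0 0 0; 1 0 0 0 0 0 0")

```text
clock: 11.0
position: [0.57, 0.2348, 0.141]
ee_rot: [-0.12, -2.348, -0.053]
force: [-5.4, -3.9, 27.7]
width: 0.578
gripper_force: 40.0
```

send_rows(motion="1 -0.0008 0 0.003 0 0 0; 1 0 0 0 0 0 0; 0 0 0 0 0 0 0; 0 0 0 0 0 0 0; 0 0 0 0 0 0 0")

```text
clock: 11.62
position: [0.5708, 0.2339, 0.139]
ee_rot: [-0.125, -2.352, -0.051]
force: [0.9, 0.6, -0.6]
width: 0.855
gripper_force: 0.0
```

send_rows(motion="0 0 0 0 0 0 0; 0 0 0 0 0 0 0; 0 0 0 0 0 0 0; 0 0 0 0 0 0 0")

```text
clock: 12.12
position: [0.5707, 0.2341, 0.1395]
ee_rot: [-0.124, -2.352, -0.052]
force: [-0.2, -0.0, -0.6]
width: 1.001
gripper_force: 0.0
```

```bash
python3 - <<'E'
from look import *
o,p,M=show(); A=np.c_[CX,CY,CU]; print('gp throat',(p+.047*M[:,2]-THR)@A, 'F throat',o['force']@A)
for n in('scene','top'):
    im,g,W,m=green(n,3); q=(W[g]-THR)@A; q=q[(abs(q)<.2).all(1)]; q=q[abs(q[:,0])<.03]
    print(n,len(q)); print(np.percentile(q,[0,5,50,95,100],axis=0)) if len(q) else 0
print('back per 50mm',-.05*M[:,2])
E
```

```text
t 12.125 tcp [0.5707 0.2341 0.1395] gp [0.5376 0.2376 0.1063] tool z [-0.704   0.0748 -0.7063] y [0.1054 0.9944 0.0002] F [-0.1617 -0.0467 -0.5684] w 1.0005770070736881 gf 0.0 
 j [ 0.0611  1.1272 -0.8996  1.1513  0.2484  1.7427  0.7186]
gp throat [-0.0002  0.0014  0.0556] F throat [-0.2706 -0.0637 -0.5236]
scene 15
[[-0.002  -0.0241  0.0268]
 [-0.0019 -0.0236  0.0279]
 [-0.0008 -0.0076  0.0802]
 [ 0.0002  0.0193  0.0829]
 [ 0.0004  0.0278  0.0832]]
top 15
[[-0.0004 -0.0255  0.0523]
 [-0.0002 -0.024   0.0569]
 [ 0.0004 -0.0056  0.0806]
 [ 0.0009  0.0105  0.0819]
 [ 0.0009  0.0122  0.0823]]
back per 50mm [ 0.0352 -0.0037  0.0353]look.py:6: RuntimeWarning: All-NaN slice encountered
  m=arm.camera_model(n); W=pts(np.nan_to_num(np.nanmedian(ds,0)),m); h=cv2.cvtColor(im,cv2.COLOR_BGR2HSV)
```

send_rows(motion="0 0.025 -0.0026 0.025 0 0 0; 0 0.03 -0.003 0.03 0 0 0; 0 0.02 -0.002 0.045 0 0 0; 0 0 0 0.05 0 0 0; 0 0 0 0.03 0 0 0")

```text
clock: 13.05
position: [0.6179, 0.2236, 0.2785]
ee_rot: [-0.139, -2.356, -0.041]
force: [0.5, -0.5, 0.4]
width: 1.001
gripper_force: 0.0
```

```bash
python3 - <<'E'
from plan import *
o,p,M=show(); A=np.c_[CX,CY,CU]; T=O(YC,33)
g=THR+A@[0,.0005,.063]
q,_=rows(p,M,g-.13*T[:,2]+[0,0,.03],T,0); print(q)
q,_=rows(q,T,g-.05*T[:,2],T,0); rows(q,T,g,T,0)
E
```

```text
t 13.05 tcp [0.6179 0.2236 0.2785] gp [0.5849 0.227  0.2452] tool z [-0.7014  0.071  -0.7092] y [ 0.1127  0.9936 -0.012 ] F [ 0.5408 -0.5118  0.4082] w 1.0013893478914133 gf 0.0 
 j [-0.1589  0.9435 -0.3648  0.9057 -0.1181  2.0023  0.9569]
9 rows of: 0 -0.0197 0.0026 0.0015 -0.89 -8.60 0.08
[0.4403 0.2472 0.2921]
2 rows of: 0 0.0217 -0.0023 -0.0485 0.00 0.00 0.00
1 rows of: 0 0.0271 -0.0029 -0.0419 0.00 0.00 0.00
```

send_rows(motion="0 -0.02 0.0026 0.005 -0.9 -8.6 0.08; 0 -0.02 0.0026 0.005 -0.9 -8.6 0.08; 0 -0.02 0.0026 0.005 -0.9 -8.6 0.08; 0 -0.02 0.0026 0 -0.9 -8.6 0.08; 0 -0.02 0.0026 0 -0.9 -8.6 0.08")

```text
clock: 13.68
position: [0.5158, 0.2384, 0.2928]
ee_rot: [-0.164, -3.109, 0.002]
force: [0.0, 1.3, 0.2]
width: 1.001
gripper_force: 0.0
```

send_rows(motion="0 -0.02 0.0026 0 -0.9 -8.6 0.08; 0 -0.02 0.0026 0 -0.9 -8.6 0.08; 0 -0.02 0.0026 0 -0.9 -8.6 0.08; 0 -0.018 0.0026 0 -0.9 -8.6 0.08; 0 0 0 0 0 0 0")

```text
clock: 14.3
position: [0.4387, 0.2481, 0.2913]
ee_rot: [0.127, 2.592, -0.049]
force: [-0.2, -0.2, 0.9]
width: 0.997
gripper_force: 0.0
```

```bash
python3 - <<'E'
from plan import *
o,p,M=show(); A=np.c_[CX,CY,CU]; T=O(YC,33)
g=THR+A@[0,.0005,.063]
q,_=rows(p,M,g-.06*T[:,2],T,0,3); rows(q,T,g,T,0,3)
E
```

```text
t 14.3 tcp [0.4387 0.2481 0.2913] gp [0.463  0.2453 0.2512] tool z [ 0.5171 -0.0604 -0.8538] y [ 0.1004  0.9949 -0.0095] F [-0.2001 -0.2256  0.8571] w 0.9966466854359458 gf 0.0 
 j [-0.5856  0.1243 -0.3383  2.1472  0.7965  0.7421 -0.0089]
3 rows of: 0 0.0131 -0.0017 -0.0293 0.13 -0.56 -0.12
3 rows of: 0 0.0108 -0.0012 -0.0168 0.00 0.00 0.00
```

send_rows(motion="0 0.0131 -0.0017 -0.0293 0.1 -0.5 -0.1; 0 0.0131 -0.0017 -0.0293 0.1 -0.5 -0.1; 0 0.0131 -0.0017 -0.0293 0 -0.5 -0.1; 0 0 0 0 0 0 0")

```text
clock: 14.8
position: [0.4814, 0.2407, 0.2019]
ee_rot: [0.144, 2.569, -0.051]
force: [-1.3, 0.4, 0.3]
width: 0.996
gripper_force: 0.0
```

```bash
python3 - <<'E' 2>/dev/null
from look import *
o,p,M=show(); A=np.c_[CX,CY,CU]; T=O(YC,33)
for n in('scene','top'):
    im,g,W,m=green(n,3); q=(W[g]-THR)@A; q=q[(abs(q)<.2).all(1)]; q=q[abs(q[:,0])<.03]
    print(n,len(q)); print(np.percentile(q,[0,5,50,95,100],axis=0)) if len(q) else 0
g=THR+A@[0,.0005,.063]
print('tilt',np.degrees(np.arcsin(M[:,2]@ax(YC)[0])),'gp throat',(p+.047*M[:,2]-THR)@A)
rows(p,M,g,T,0,4)
E
```

```text
t 14.8 tcp [0.4814 0.2407 0.2019] gp [0.5066 0.2376 0.1623] tool z [ 0.535  -0.0661 -0.8423] y [ 0.1132  0.9936 -0.0061] F [-1.2804  0.3813  0.325 ] w 0.9958182058029942 gf 0.0 
 j [-0.6121  0.3037 -0.2458  2.2155  1.1426  0.5883 -0.3461]
scene 1
[[ 0.0004 -0.0199  0.0393]
 [ 0.0004 -0.0199  0.0393]
 [ 0.0004 -0.0199  0.0393]
 [ 0.0004 -0.0199  0.0393]
 [ 0.0004 -0.0199  0.0393]]
top 15
[[-0.0005 -0.026   0.0551]
 [-0.0002 -0.0242  0.0574]
 [ 0.0004 -0.0071  0.0806]
 [ 0.0009  0.008   0.0831]
 [ 0.0009  0.0096  0.0848]]
tilt 32.616335647341906 gp throat [-0.0187 -0.002   0.1168]
4 rows of: 0 0.0073 -0.0003 -0.0122 0.08 -0.10 0.09
```

send_rows(motion="0 0.0073 0 -0.0122 0 0 0; 0 0.0073 0 -0.0122 0 -0.2 0; 0 0.0073 0 -0.0122 0 0 0.2; 0 0.0073 0 -0.0122 0 -0.2 0; 0 0 0 0 0 0 0")

```text
clock: 15.72
position: [0.51, 0.2421, 0.1549]
ee_rot: [0.138, 2.559, -0.043]
force: [0.2, 0.4, 0.2]
width: 1.001
gripper_force: 0.0
```

send_rows(motion="1 0 0 0 0 0 0; 1 0 0 0 0 0 0; 1 0 0 0 0 0 0; 1 0 0 0 0 0 0; 1 0 0 0 0 0 0", force=40)

```text
clock: 16.35
position: [0.5099, 0.2419, 0.1551]
ee_rot: [0.138, 2.558, -0.043]
force: [-1.3, -0.5, 3.7]
width: 0.584
gripper_force: 40.0
```

```bash
python3 - <<'E' 2>/dev/null
from look import *
o,p,M=show(); A=np.c_[CX,CY,CU]
print('tilt',np.degrees(np.arcsin(M[:,2]@ax(YC)[0])),'gp throat',(p+.047*M[:,2]-THR)@A,'F',o['force']@A)
print('up 10mm',.01*CU)
E
```

```text
t 16.35 tcp [0.5099 0.2419 0.1551] gp [0.5355 0.2391 0.1157] tool z [ 0.5448 -0.0604 -0.8364] y [ 0.108   0.9942 -0.0015] F [-1.2615 -0.5239  3.6813] w 0.58426438649929 gf 40.00244379043579 
 j [-0.6217  0.4157 -0.1889  2.217   1.3696  0.5276 -0.55  ]
tilt 33.23616117732958 gp throat [-0.0004  0.0026  0.0653] F [-0.4068 -0.6557  3.85  ]
up 10mm [-0.0021  0.0002  0.0098]
```

send_rows(motion="1 -0.001 0 0.005 0 0 0; 1 -0.003 0 0.014 0 0 0; 1 -0.004 0 0.02 0 0 0; 1 -0.006 0 0.028 0 0 0; 1 -0.004 0 0.035 0 0 0")

```text
clock: 16.98
position: [0.491, 0.2421, 0.2573]
ee_rot: [0.136, 2.56, -0.043]
force: [0.3, -0.5, -0.4]
width: 0.586
gripper_force: 40.0
```

```bash
python3 - <<'E' 2>/dev/null
from look import *
o,p,M=show(); B=np.c_[FX,FY,FZ]; T=O(YF,-43.8)
g=STOP+B@[.0653+.025,0,.045]; print('tgt',g,g-.047*T[:,2])
rows(p,M,g+[0,0,.06],T,1)
E
```

```text
t 16.975 tcp [0.491  0.2421 0.2573] gp [0.5166 0.2393 0.218 ] tool z [ 0.5431 -0.0601 -0.8375] y [ 0.1069  0.9943 -0.002 ] F [ 0.2553 -0.4667 -0.3731] w 0.5863017099999108 gf 39.99842941761017 
 j [-0.5684  0.223  -0.2727  2.1428  0.9595  0.6444 -0.1108]
tgt [ 0.5031 -0.0292  0.1089] [ 0.5346 -0.0212  0.1429]
9 rows of: 1 0.0048 -0.0293 -0.0061 -0.59 8.57 1.90
```

send_rows(motion="1 0.005 -0.029 0 -0.6 8.5 1.9; 1 0.005 -0.029 0 -0.6 8.5 1.9; 1 0.005 -0.029 0 -0.6 8.5 1.9; 1 0.005 -0.029 0 -0.6 8.5 1.9; 1 0.005 -0.029 -0.005 -0.6 8.5 1.9")

```text
clock: 17.6
position: [0.5145, 0.1132, 0.2514]
ee_rot: [0.092, -3.082, 0.13]
force: [0.5, 0.9, -1.2]
width: 0.584
gripper_force: 40.0
```

send_rows(motion="1 0.005 -0.029 -0.01 -0.6 8.5 1.9; 1 0.005 -0.029 -0.01 -0.6 8.5 1.9; 1 0.005 -0.029 -0.015 -0.6 8.5 1.9; 1 0.004 -0.029 -0.015 -0.6 8.5 1.9; 1 0 0 0 0 0 0")

```text
clock: 18.23
position: [0.5332, -0.0047, 0.1968]
ee_rot: [0.272, -2.475, 0.144]
force: [-0.7, 0.4, 0.5]
width: 0.585
gripper_force: 40.0
```

```bash
python3 - <<'E' 2>/dev/null
from look import *
o,p,M=show(); B=np.c_[FX,FY,FZ]; T=O(YF,-43.8); V=[]
print('gp frame',(p+.047*M[:,2]-STOP)@B)
g=STOP+B@[.0653+.025,0,.045]; rows(p,M,g,T,1)
for n,(u,v) in(('scene',(285,240)),('top',(300,235))):
    im,k,W,m=green(n,4); q=(W[k]-STOP)@B; q=q[(abs(q)<.13).all(1)&(abs(q[:,1])<.04)]
    print(n,len(q)); print(np.percentile(q,[2,50,98],axis=0)) if len(q) else 0
    if len(q)>10:
        c=np.linalg.lstsq(np.c_[q[:,:2],np.ones(len(q))],q[:,2],rcond=None)[0]; print('plane z=ax+by+c',c)
    V.append(crop(im,u,v,40))
cv2.imwrite('pics/fr1.png',np.hstack(V))
E
```

```text
t 18.225 tcp [ 0.5332 -0.0047  0.1968] gp [ 0.5056 -0.0127  0.1596] tool z [-0.5869 -0.169  -0.7918] y [-0.2291  0.9727 -0.0377] F [-0.6594  0.4345  0.4509] w 0.5853537142038849 gf 39.99779284000397 
 j [ 0.036   0.7412 -0.2982  1.4672  0.2148  1.6261  1.4711]
gp frame [0.1176 0.0154 0.0882]
1 rows of: 1 0.0015 -0.0165 -0.0539 0.62 6.54 0.84
scene 85
[[ 0.057  -0.0064  0.0812]
 [ 0.0729 -0.0009  0.0857]
 [ 0.1226  0.0386  0.0924]]
plane z=ax+by+c [ 0.1193 -0.0442  0.0767]
top 51
[[0.0587 0.015  0.0831]
 [0.0987 0.038  0.0892]
 [0.1297 0.0399 0.0934]]
plane z=ax+by+c [0.1277 0.0212 0.0753]
```

View pics/fr1.png

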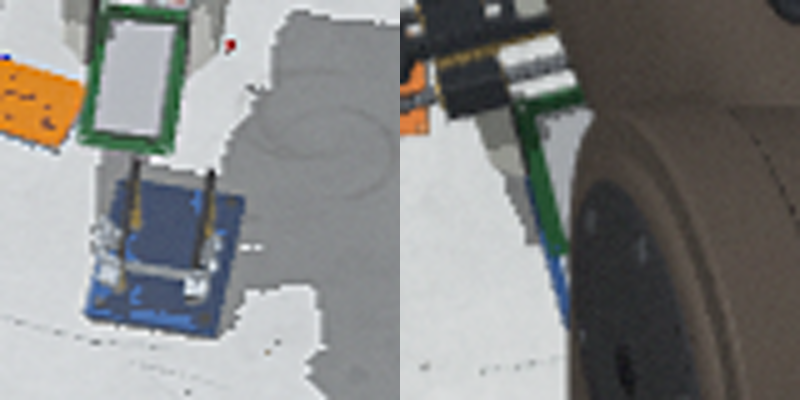

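send_rows(motion="1 0.0008 -0.0083 -0.018 0.3 3.3 0.4; 1 0.0007 -0.0082 -0.018 0.3 3.2 0.4; 1 0 0 -0.018 0 0 0; 1 0 0 0 0 0 0")

```text
clock: 19.12
position: [0.5342, -0.0184, 0.1454]
ee_rot: [0.298, -2.369, 0.119]
force: [-0.4, 0.4, -0.1]
width: 0.587
gripper_force: 40.0
```

```bash
cat > fl.py <<'E'
from look import *
B=np.c_[FX,FY,FZ]
def rep(T=O(YF,-43.8)):
    o,p,M=show(); print('gp frame',(p+.047*M[:,2]-STOP)@B,'F frame',o['force']@B,'tilt',np.degrees(np.arcsin(M[:,2]@ax(YF)[0])),'rot err',R.from_matrix(T@M.T).as_rotvec(degrees=True))
    for n in('scene','top'):
        im,k,W,m=green(n,4); q=(W[k]-STOP)@B; q=q[(abs(q)<.14).all(1)&(abs(q[:,1])<.05)]
        if len(q)<12: print(n,len(q)); continue
        for _ in range(3):
            c=np.linalg.lstsq(np.c_[q[:,:2],np.ones(len(q))],q[:,2],rcond=None)[0]; r=q[:,2]-q[:,:2]@c[:2]-c[2]; q=q[abs(r)<max(.002,2.5*r.std())]
        print(n,len(q),'plane',c,'x',q[:,0].min(),q[:,0].max(),'y',q[:,1].min(),q[:,1].max(),'rect',[np.round(v,4) for v in cv2.minAreaRect(q[:,:2].astype(np.float32))])
    return o,p,M
E
python3 - <<'E' 2>/dev/null
from fl import *
o,p,M=rep(); T=O(YF,-43.8)
q,_=rows(p,M,STOP+B@[.0653+.022,0,.012],T,1,2)
print('per 5mm -FZ',-.005*FZ,'per 5mm -FX',-.005*FX)
E
```

```text
t 19.125 tcp [ 0.5342 -0.0184  0.1454] gp [ 0.5029 -0.0264  0.1113] tool z [-0.6655 -0.1708 -0.7266] y [-0.248   0.9688 -0.0006] F [-0.4134  0.4498 -0.1486] w 0.586942395079668 gf 39.99822735786438 
 j [ 0.0462  0.8544 -0.2881  1.433   0.2289  1.6504  1.5138]
gp frame [0.0917 0.0027 0.0469] F frame [-0.3259  0.5375 -0.012 ] tilt -43.39648549761623 rot err [-0.064   0.3998 -0.151 ]
scene 153 plane [ 0.0121 -0.0015  0.047 ] x 0.028898798291356696 0.1094764264219809 y -0.022568713546735435 0.0306475326039959 rect [array([0.0691, 0.0039]), array([0.0532, 0.0804]), np.float64(89.5784)]
top 72 plane [0.0233 0.0013 0.0466] x 0.04388673571288684 0.10786407705098165 y 0.011070059952940102 0.028313420329487835 rect [array([0.0769, 0.0243]), array([0.0125, 0.0662]), np.float64(77.2819)]
2 rows of: 1 0.0057 -0.0000 -0.0169 -0.03 0.20 -0.08
per 5mm -FZ [ 0.002   0.0005 -0.0045] per 5mm -FX [-0.0044 -0.0011 -0.0021]
```

send_rows(motion="1 0.0057 0 -0.0169 0 0.2 -0.1; 1 0.0057 0 -0.0169 0 0.2 0; 1 0 0 0 0 0 0")

```text
clock: 19.9
position: [0.5457, -0.019, 0.1102]
ee_rot: [0.295, -2.359, 0.117]
force: [-0.0, 0.1, 0.1]
width: 0.589
gripper_force: 40.0
```

send_rows(motion="1 0.002 0.0005 -0.0045 0 0 0; 1 0.0012 0.0003 -0.0027 0 0 0; 1 0 0 0 0 0 0")

```text
clock: 20.27
position: [0.5494, -0.018, 0.1053]
ee_rot: [0.296, -2.363, 0.118]
force: [0.4, 0.1, -0.2]
width: 0.588
gripper_force: 40.0
```

```bash
python3 - <<'E' 2>/dev/null
from fl import *
rep()
E
```

```text
t 20.275 tcp [ 0.5494 -0.018   0.1053] gp [ 0.5179 -0.0259  0.0713] tool z [-0.6703 -0.1697 -0.7224] y [-0.2461  0.9692  0.0007] F [ 0.3736  0.057  -0.2032] w 0.5879526604131157 gf 39.99830782413483 
 j [ 0.039   0.9257 -0.2787  1.3939  0.2399  1.6246  1.5128]
gp frame [ 0.0881 -0.0005  0.0045] F frame [ 0.255  -0.0365 -0.3431] tilt -43.746696755051296 rot err [-0.0537  0.0414 -0.0386]
scene 109 plane [ 0.0028 -0.0021  0.0048] x 0.03600527944230489 0.10458571485960654 y -0.025490076890820758 0.029120477026633642 rect [array([0.0703, 0.0013]), array([0.0547, 0.0675]), np.float64(88.5024)]
top 50 plane [-0.0096 -0.0713  0.0074] x 0.0492086261659571 0.10246412540834993 y 0.01319490345127598 0.026187121544577766 rect [array([0.0766, 0.0228]), array([0.0079, 0.0547]), np.float64(77.5267)]
```

Board is parallel and centred about 4 mm above the rails; I'll lower it until it touches.

send_rows(motion="1 0.0008 0.0002 -0.0018 0 0 0; 1 0 0 0 0 0 0")

```text
clock: 20.92
position: [0.5501, -0.0178, 0.1033]
ee_rot: [0.296, -2.363, 0.118]
force: [0.2, 0.9, 0.4]
width: 0.585
gripper_force: 40.0
```

send_rows(motion="1 0.0006 0.0002 -0.0014 0 0 0; 1 0 0 0 0 0 0")

```text
clock: 21.18
position: [0.5505, -0.0177, 0.1027]
ee_rot: [0.295, -2.362, 0.118]
force: [-1.3, -0.1, 5.3]
width: 0.588
gripper_force: 40.0
```

send_rows(motion="1 0.0006 0.0002 -0.0014 0 0 0; 1 0 0 0 0 0 0")

```text
clock: 21.42
position: [0.5507, -0.0177, 0.1023]
ee_rot: [0.295, -2.36, 0.119]
force: [-1.8, 0.5, 13.6]
width: 0.587
gripper_force: 40.0
```

```bash
python3 - <<'E' 2>/dev/null
from fl import *
rep()
E
```

```text
t 21.425 tcp [ 0.5507 -0.0177  0.1023] gp [ 0.5191 -0.0257  0.0685] tool z [-0.6724 -0.1704 -0.7203] y [-0.2459  0.9693  0.0003] F [-1.7575  0.4967 13.554 ] w 0.5869716910872064 gf 40.00694453716278 
 j [ 0.0376  0.9326 -0.2778  1.3886  0.2407  1.626   1.5122]
gp frame [ 0.088  -0.0006  0.0014] F frame [ 4.2946  0.9129 12.9526] tilt -43.9231375702892 rot err [ 0.0143 -0.1234 -0.0275]
scene 101 plane [-0.0073  0.0026  0.0028] x 0.04152361623185131 0.10441289951202172 y -0.025570185423784114 0.027611919525878742 rect [array([0.0731, 0.0013]), array([0.0619, 0.0533]), np.float64(1.4638)]
top 36 plane [-0.0203 -0.0138  0.0038] x 0.0561987397239845 0.10189202881140229 y 0.012777629659166866 0.026072277593406457 rect [array([0.08  , 0.0241]), array([0.0098, 0.0469]), np.float64(73.5411)]
```

send_rows(motion="1 -0.0035 -0.0009 -0.001 0 0 0; 1 -0.0044 -0.0011 -0.0021 0 0 0; 1 -0.0044 -0.0011 -0.0021 0 0 0; 1 0 0 0 0 0 0")

```text
clock: 22.32
position: [0.5386, -0.0208, 0.0969]
ee_rot: [0.295, -2.361, 0.118]
force: [-0.8, -0.2, 11.3]
width: 0.59
gripper_force: 40.0
```

send_rows(motion="1 -0.0035 -0.0009 -0.0017 0 0 0; 1 -0.0026 -0.0007 -0.0012 0 0 0; 1 0 0 0 0 0 0")

```text
clock: 22.7
position: [0.5327, -0.0223, 0.0942]
ee_rot: [0.295, -2.361, 0.119]
force: [-0.4, -0.2, 13.0]
width: 0.588
gripper_force: 40.0
```

```bash
python3 - <<'E' 2>/dev/null
from fl import *
rep()
E
```

```text
t 22.7 tcp [ 0.5327 -0.0223  0.0942] gp [ 0.5011 -0.0303  0.0603] tool z [-0.6713 -0.1702 -0.7214] y [-0.2459  0.9693  0.0001] F [-0.4273 -0.2161 13.0137] w 0.5882714253269561 gf 40.008312463760376 
 j [ 0.048   0.9189 -0.2807  1.4485  0.2443  1.5804  1.5053]
gp frame [ 0.0677 -0.0006  0.0018] F frame [ 5.0763 -0.1046 11.9919] tilt -43.83332671176425 rot err [ 0.001  -0.0341 -0.0281]
scene 59 plane [-0.0219  0.0001  0.004 ] x 0.04414053648996024 0.08374116304389993 y -0.025610916802423826 0.028541396041452893 rect [array([0.0642, 0.002 ]), array([0.0386, 0.0541]), np.float64(1.7189)]
top 52 plane [0.006  0.0619 0.0007] x 0.04378152848786482 0.08342651806078295 y 0.009683992874279184 0.02594684742437577 rect [array([0.064 , 0.0204]), array([0.0129, 0.0397]), np.float64(76.4981)]
```

send_rows(motion="1 -0.0018 -0.0004 -0.0006 0 0 0; 1 0 0 0 0 0 0")

```text
clock: 23.35
position: [0.5311, -0.0227, 0.0934]
ee_rot: [0.295, -2.362, 0.118]
force: [0.5, 0.2, 11.3]
width: 0.588
gripper_force: 40.0
```

send_rows(motion="1 -0.0018 -0.0004 -0.0006 0 0 0; 1 0 0 0 0 0 0")

```text
clock: 23.6
position: [0.5293, -0.0231, 0.0927]
ee_rot: [0.295, -2.362, 0.118]
force: [0.5, -0.3, 10.8]
width: 0.59
gripper_force: 40.0
```

```bash
python3 - <<'E' 2>/dev/null
from fl import *
rep()
E
```

```text
t 23.6 tcp [ 0.5293 -0.0231  0.0927] gp [ 0.4978 -0.0311  0.0587] tool z [-0.6708 -0.1701 -0.7219] y [-0.2459  0.9693  0.0001] F [ 0.4725 -0.3074 10.8068] w 0.58998302092399 gf 40.00707507133484 
 j [ 0.0498  0.9164 -0.2812  1.4596  0.245   1.5715  1.5039]
gp frame [ 0.064  -0.0006  0.0019] F frame [ 4.9138 -0.414   9.6326] tilt -43.790918996916616 rot err [-0.0078  0.0074 -0.0284]
scene 61 plane [-0.0252 -0.0077  0.004 ] x 0.03672086776708782 0.08024045572166451 y -0.025134408574758665 0.026663646358626707 rect [array([0.0594, 0.0004]), array([0.0516, 0.0434]), np.float64(87.7455)]
top 46 plane [-0.0079  0.0015  0.0028] x 0.04160891670393498 0.07960164258285672 y 0.01028245717844422 0.024932068959845028 rect [array([0.0607, 0.0183]), array([0.0126, 0.0386]), np.float64(84.964)]
```

Not at the stop yet, so I'll keep pushing in small steps.

send_rows(motion="1 -0.0018 -0.0004 -0.0008 0 0 0; 1 0 0 0 0 0 0")

```text
clock: 24.25
position: [0.5289, -0.0232, 0.0926]
ee_rot: [0.295, -2.366, 0.118]
force: [5.4, 1.1, 15.8]
width: 0.588
gripper_force: 40.0
```

send_rows(motion="1 -0.0018 -0.0004 -0.0008 0 0 0; 1 0 0 0 0 0 0")

```text
clock: 24.5
position: [0.5286, -0.0232, 0.0926]
ee_rot: [0.296, -2.369, 0.119]
force: [11.2, 2.1, 22.1]
width: 0.587
gripper_force: 40.0
```

```bash
python3 - <<'E' 2>/dev/null
from fl import *
rep()
E
```

```text
t 24.5 tcp [ 0.5286 -0.0232  0.0926] gp [ 0.4973 -0.0312  0.0585] tool z [-0.6658 -0.1695 -0.7266] y [-0.246   0.9693 -0.0007] F [11.2205  2.0739 22.1139] w 0.587213221372091 gf 40.01894474029541 
 j [ 0.0513  0.9119 -0.2826  1.4663  0.246   1.5627  1.5024]
gp frame [ 0.0634 -0.0005  0.0018] F frame [19.6653 -0.7438 15.23  ] tilt -43.394928235682336 rot err [-0.0606  0.4025 -0.0319]
scene 50 plane [-0.0317 -0.0114  0.0044] x 0.042212865679148046 0.0798778785053684 y -0.024184958430987523 0.02646193120380768 rect [array([0.0623, 0.0007]), array([0.0505, 0.0377]), np.float64(86.615)]
top 49 plane [0.0014 0.0104 0.0022] x 0.040863397462737504 0.07924136013055083 y 0.0077235741711164105 0.024397186458142768 rect [array([0.0606, 0.0189]), array([0.0154, 0.0391]), np.float64(79.2922)]
```

send_rows(motion="1 0.0021 0.0005 0.0023 0 0 0; 1 0 0 0 0 0 0; 0 0 0 0 0 0 0; 0 0 0 0 0 0 0; 0 0 0 0 0 0 0")

```text
clock: 25.52
position: [0.5274, -0.0233, 0.0917]
ee_rot: [0.295, -2.362, 0.118]
force: [-0.5, -1.1, -0.9]
width: 0.865
gripper_force: 0.0
```

send_rows(motion="0 0 0 0 0 0 0; 0 0 0 0 0 0 0; 0 0 0 0 0 0 0; 0 0 0 0 0 0 0")

```text
clock: 26.02
position: [0.5278, -0.0232, 0.0921]
ee_rot: [0.295, -2.363, 0.118]
force: [0.3, 0.1, -0.4]
width: 1.002
gripper_force: 0.0
```

```bash
python3 - <<'E' 2>/dev/null
from fl import *
o,p,M=rep(); print(-.05*M[:,2])
E
```

```text
t 26.025 tcp [ 0.5278 -0.0232  0.0921] gp [ 0.4963 -0.0312  0.0581] tool z [-0.6704 -0.1696 -0.7223] y [-0.246   0.9693  0.0007] F [ 0.3485  0.1282 -0.4222] w 1.0024480986054711 gf 0.0 
 j [ 0.0506  0.915  -0.2816  1.4646  0.2449  1.5674  1.5036]
gp frame [ 0.0624 -0.0003  0.0019] F frame [ 0.1562  0.0387 -0.5387] tilt -43.7532771125976 rot err [-0.0506  0.0354 -0.0307]
scene 69 plane [-0.0428 -0.005   0.005 ] x 0.0414529455197288 0.0801619794848872 y -0.02508998568902765 0.028816882588707873 rect [array([0.061 , 0.0019]), array([0.038 , 0.0542]), np.float64(1.1261)]
top 53 plane [-0.0266 -0.0177  0.0045] x 0.040891139406360286 0.07918481522768933 y 0.007746206202767053 0.026183011022620016 rect [array([0.0618, 0.0206]), array([0.0148, 0.0392]), np.float64(72.899)]
[0.0335 0.0085 0.0361]
```

Retreat along the tool axis, clear the view, and check.

send_rows(motion="0 0.02 0.005 0.0216 0 0 0; 0 0.0335 0.0085 0.0361 0 0 0; 0 0.0335 0.0085 0.0361 0 0 0; 0 0 0.03 0.05 0 0 0; 0 0 0.05 0.05 0 0 0")

```text
clock: 27.05
position: [0.6145, 0.0592, 0.2645]
ee_rot: [0.297, -2.354, 0.114]
force: [1.3, -0.2, -3.0]
width: 1.001
gripper_force: 0.0
```

send_rows(motion="0 0 0.06 0.02 0 0 0; 0 0 0.06 0.02 0 0 0; 0 0 0.06 0 0 0 0; 0 0 0.06 0 0 0 0; 0 0 0.06 0 0 0 0")

```text
clock: 27.68
position: [0.5732, 0.3454, 0.2713]
ee_rot: [0.295, -2.412, 0.103]
force: [0.4, -0.0, 0.9]
width: 0.998
gripper_force: 0.0
```

```bash
python3 - <<'E' 2>/dev/null
from fl import *
rep(); V=[]
for n,(u,v) in(('scene',(279,249)),('top',(303,240))): V.append(crop(snap(n)[0],u,v,32))
cv2.imwrite('pics/end.png',np.hstack(V))
E
```

```text
t 27.675 tcp [0.5732 0.3454 0.2713] gp [0.5432 0.3382 0.2358] tool z [-0.6373 -0.1529 -0.7553] y [-0.2392  0.9709  0.0054] F [ 0.3816 -0.0346  0.8712] w 0.9977140164325417 gf 0.0 
 j [-0.468   0.9335 -0.1725  0.8826 -0.1212  2.0019  1.1822]
gp frame [0.2609 0.3463 0.1054] F frame [ 0.6957 -0.1272  0.6368] tilt -40.947089904144015 rot err [-0.9883  2.6906  0.3749]
scene 83 plane [-0.0373  0.0129  0.0048] x 0.04147395611163829 0.08097397590979709 y -0.025091599056496924 0.027595582285619764 rect [array([0.0614, 0.0014]), array([0.0388, 0.0532]), np.float64(1.1935)]
top 125 plane [-0.012  -0.0057  0.0034] x 0.03874530142328199 0.07948754583541552 y -0.02805941839668836 0.02610645672129998 rect [array([ 0.0597, -0.0013]), array([0.0546, 0.04  ]), np.float64(88.0046)]
```

View pics/end.png

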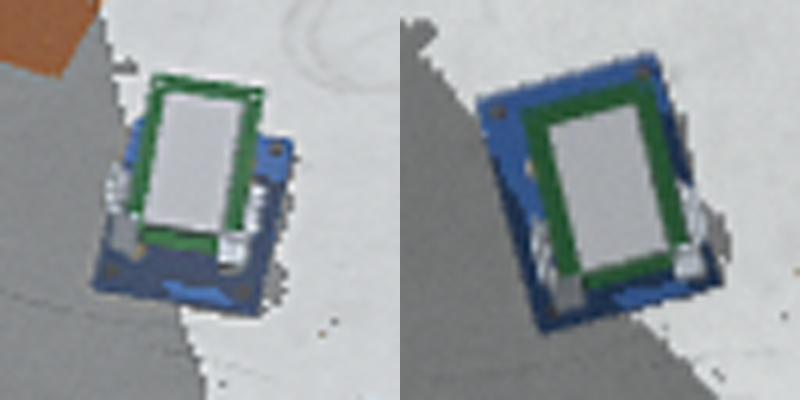

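The picture shows the board solder side up, with its lower corners under the toes and its edges on the rails. As a last check, I'll fit the tilt over the whole board.

```bash
python3 - <<'E' 2>/dev/null
from look import *
B=np.c_[FX,FY,FZ]
for n in('scene','top'):
    ds=[np.where((d:=arm.get_image(n)[1])>0,d,np.nan) for _ in range(8)]
    W=pts(np.nan_to_num(np.nanmedian(ds,0)),arm.camera_model(n)); q=(W.reshape(-1,3)-STOP)@B
    q=q[(q[:,0]>.01)&(q[:,0]<.068)&(abs(q[:,1])<.015)&(abs(q[:,2])<.015)]
    c=np.linalg.lstsq(np.c_[q[:,:2],np.ones(len(q))],q[:,2],rcond=None)[0]; print(n,len(q),'block plane',c,'z at mid',c[2]+.04*c[0])
E
```

```text
scene 201 block plane [-0.0014  0.0074  0.0067] z at mid 0.006626615501564953
top 258 block plane [ 0.0048 -0.0017  0.0067] z at mid 0.006856860888556168
```

```bash
python3 -c "
from cell import arm
print(arm.sign_off())"
```

```text
the job is handed in; nothing more can be done
None
```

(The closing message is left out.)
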